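Tip a battery pack out of the rack and put it on charge

ROBOT

A 6-joint arm with a two-finger parallel gripper is mounted at the origin on the work surface. World frame = base frame: x ahead of the robot, y to its left, z up, the work surface at z = 0. Lengths are in mm, angles in rad, forces in N, time in s.
With the tool pointing down it reaches from about 300 to 850 mm from the base axis. Payload 4.2 kg.
Tool frame: the origin (TCP) lies midway between the tips of the shut fingers; the grasp point (between the pads) lies 19 mm behind it (arm.pinch_z is the distance from the TCP to the grasp point, in mm); z points along the fingers, y is the direction in which the jaws open and shut (so a half turn about z gives the same grasp; the last joint's range is limited). The gripper opens to 91 mm and grips with 3 to 60 N. Pads are 32 mm wide; open, the fingers measure 118 mm over their backs; the gripper's body (76 mm by 178 mm) begins 60 mm behind the grasp point.
Start: joints at [1.09, 0.32, 1.565, -0, 1.257, -0.02], TCP at [255.687, 515.041, 213.976] pointing down, gripper open.
Joint ranges: [-3.11, 3.11], [-0.84, 2.01], [0.21, 2.61], [-1.34, 4.49], [0.05, 2.63], [-2.56, 2.56]. Speed limits (rad/s): [2.57, 2.57, 3.14, 3.14, 3.14, 3.14].

INTERFACE

Orientations are given as a unit quaternion [w, x, y, z].
In Python, from bench import arm gives the robot as it stands.
- The arm moves only by the tool move_arm, never from a script. Its argument "plan" is a list of rows, each a list of 7 numbers: the shift along the tool's x, y, z in m, then the turn, a rotation vector about the tool's x, y, z in degrees, then the opening, from -1 (shut) to 1 (fully open). A call has 1 to 20 rows; each row is the pose to reach, as a shift and turn from the pose commanded when the call began, along the tool's axes at that moment; what a row does not reach only later rows make up. A row lasts 1/12 s, in which the tool goes at most 41.7 mm and 7.16 degrees, less where a joint would pass 70% of its speed; a pose out of reach is approached as far as the arm can. A call with a gripper value outside its range is refused whole. The fingers move at their own pace and stop on an object; "squeeze" is the grip in N (left out, the last holds). Time passes only in rows, so rows that repeat a pose let the fingers close. It gives the time, the measured TCP pose, the force and the opening at its end, in the units of the state.
- arm.state(): the state, without advancing time (a new reading comes with each control period).
- arm.read_camera(name): name is "scene" or "top"; returns a dict with "img" (480x640x3 uint8, blue, green, red), "z_map" (480x640 float32, mm along the optical axis (not along the pixel's ray), 0 where there is no reading), "camera_matrix" (3x3 intrinsics, pixels), "dist" ([k1, k2, p1, p2, k3] as OpenCV has them; the pictures are not rectified), "T" (4x4, takes a point from camera to world coordinates). Camera axes: x right, y down, z forward; pixel columns grow to the right and rows downward; lengths in mm; the calibration is good to about 2 mm. A picture is of the moment at which its call begins.
- arm.finish_job(): hands the job in, once; it reports no verdict.
The state is a dict: "clock": time; "joint_positions": joint angles; "qvel": joint speeds; "effort": joint torques, N m; "ee_pos": TCP position; "tcp_rot": TCP orientation; "force": force on the tool from outside, world axes, zero at the start; "moment": the same for the moment, N m; "width": opening from 0.0 (shut) to 1.0 (fully open).
Only numpy, scipy, OpenCV 4.12 (cv2) and the standard library are available. Lean on these libraries where they do the work, as an engineer would, in place of code of your own. Each camera call takes 0.05 s, during which the arm holds its last target.

TASK

Tip the orange-spined battery pack forward by its top edge until it leans on the rack's front rail, and stays there by itself; then grip it by its spine, lift it out and stand it gently, upright and fully down in the charger's empty bay. Then turn the charger's red knob clockwise to its stop. Leave the other packs standing in the rack, leave the yellow and green knobs at their settings, and do not disturb the other things on the bench.

Things in the scene. Friction and masses are not known exactly. Their poses are not given: they have to be found in the camera images.
- orange_center (a point): centre (half-way up) of the orange-spined battery pack, a black slab 84 mm deep (x) x 38 mm thick (y) x 160 mm high (z), 0.33 to 0.6 kg. -x is the orange spine, facing the robot; z is up as it stands. It stands loose in its slot, 4.5 mm from its neighbours, so fingers do not fit beside it. Its mass centre is 38 mm behind the spine face, half-way up.
- orange_edge (a point): middle of the pack's top spine edge (42 mm towards the spine, 80 mm above its centre), same axes. The top is plain, nothing to hook: a closed finger pressed down lightly (5 to 10 N) just behind this edge draws it over by friction, the pack turning about its lower spine edge. Let go before about 0.45 rad it falls back; beyond that it falls forward on to the rail.
- orange: the same orange-spined pack; origin at the centre of its underside
- grey_center (a point): centre of the grey-spined pack, same size and axes; stays in the rack
- white_center (a point): centre of the white-spined pack, same size and axes; stays in the rack
- blue_center (a point): centre of the blue-spined pack, same size and axes; stays in the rack
- rack_floor (a point): on the floor of the fixed open-topped plywood rack (floor 12 mm above the table), in the middle of its four slots. -x points out of its front, y along the row. Packs stand at 42.5 mm pitch along y, spines at x = -42 mm. Heights above the floor: thin metal dividers between the slots 70 mm, side walls 85 mm, back panel 130 mm.
- rail (a point): middle of the top of the rack's front rail, a bar along y 10 mm thick, its top 40 mm above the rack's floor, its inner face 21 mm ahead of the spines; same axes as the rack. A pack tipped past its balance comes to rest against it leaning 0.5 to 0.65 rad and stays there, its top well ahead of its neighbours, free on both sides.
- bay (a point): centre of the floor of the charger's bay, 15 mm above the table. The charger is a fixed grey box 250 mm deep (x) x 200 mm wide (y) x 45 mm high, front to -x. The bay is a pocket 95 (x) x 49 mm (y), 30 mm deep, for a pack standing upright with its spine to -x. Three knobs in a row 145 mm ahead of the bay's centre (-x), 62 mm apart along y; their order changes.
- red_grip (a point): on the red knob's axis at the height to grip it (82 mm above the table). The knob is an upright bar 34 mm long (this point's x, turning with it), 14 mm thick, 32 mm high, its top 7 mm above this point, on a 36 mm disc and a 60 mm flat base; z is up. Pinch the bar across its thickness from above.
- red (a joint): angle of the red knob: 0 to 1.3 rad (the stop), growing clockwise seen from above; light friction
- yellow_tip (a point): near the end of the yellow knob's bar, 14 mm from its axis; same knob; must stay
- green_tip (a point): near the end of the green knob's bar, 14 mm from its axis; same knob; must stay
- mug: white mug, 76 mm across, 95 mm high, origin under its centre; a bystander behind and between rack and charger
- tin: metal jar, 70 mm across, 60 mm high, origin under its centre; a bystander to the right of the charger
- paint_a: green paint bottle, 34 mm across, 75 mm high, origin under its centre; a bystander left of the rack
- paint_b: red paint bottle, same size and place; a bystander
- driver: screwdriver lying on the green mat in front of the rack; a bystander
- sander: cork sanding block 75 x 45 x 30 mm, right of the charger; a bystander

How it is judged:
By the outcome, as a careful person would: the job done as asked, in the order asked, and still so for the second after the job is handed in, with the robot touching nothing.
It also fails if it takes over 72 s, if anything falls off the work surface, if the arm or the gripper's body presses on something with over 40 N, if the wrist force passes 120 N, or if a joint passes its speed limit or range.

## Working session

There is one attempt and no reset: what is moved stays moved. The work goes in short steps, Python scripts to look and compute and a tool call to move; the robot and the scene stay as the last step left them, time stands still between calls to the robot, and variables do not carry over. Pictures are saved under pics/ and viewed, and the job is handed in when it is done.

Besides the shell and the picture viewer there is one more tool, called in YAML: its name, and indented under it one key for each argument. move_arm: Moves the arm, as the interface text tells. Its arguments: {"type":"object","properties":{"plan":{"type":"array"},"squeeze":{"type":"number"}},"required":["plan"]}

```bash
mkdir -p pics; ls; python3 - <<'E'
from bench import arm
import cv2,pickle
s=arm.state();print(s, arm.pinch_z)
for n in("scene","top"):
    c=arm.read_camera(n);pickle.dump(c,open(n+'.pkl','wb'));cv2.imwrite(f'pics/{n}0.png',c['img']);print(c['T'].round(3),c['camera_matrix'],c['dist'])
E
```

```text
pics
{'clock': 0.0, 'joint_positions': array([ 1.08999631e+00,  3.20339231e-01,  1.56570004e+00, -1.69091574e-05,
        1.25739456e+00, -1.99569643e-02]), 'qvel': array([-0.00029037,  0.001545  ,  0.00017069,  0.00083724,  0.00026451,
        0.00121863]), 'effort': array([-1.86174795e-03, -4.12445498e+01, -2.31977499e+01,  7.24719674e-02,
        4.54881415e-02, -1.41954201e-04]), 'ee_pos': array([255.44844114, 514.56751457, 213.0849477 ]), 'tcp_rot': array([-2.20304234e-04,  2.28385286e-01,  9.73570395e-01, -8.93871842e-04]), 'force': array([-0.18264495,  1.00084896,  0.0370564 ]), 'moment': array([-0.03833371,  0.0187374 ,  0.03912789]), 'width': 0.9992869146795385} 18.8
[[-5.91000e-01  6.22000e-01 -5.13000e-01  9.98868e+02]
 [ 8.07000e-01  4.54000e-01 -3.78000e-01  3.74363e+02]
 [-3.00000e-03 -6.38000e-01 -7.70000e-01  8.73829e+02]
 [ 0.00000e+00  0.00000e+00  0.00000e+00  1.00000e+00]] [[456.23197773   0.         314.10569866]
 [  0.         456.23197773 241.93049216]
 [  0.           0.           1.        ]] [0.00220249 0.         0.         0.         0.        ]
[[-1.000000e-03 -9.870000e-01  1.630000e-01  2.884370e+02]
 [-1.000000e+00  4.000000e-03  1.800000e-02 -1.435000e+01]
 [-1.900000e-02 -1.630000e-01 -9.860000e-01  1.469052e+03]
 [ 0.000000e+00  0.000000e+00  0.000000e+00  1.000000e+00]] [[491.86494887   0.         314.99805973]
 [  0.         491.86494887 247.25067844]
 [  0.           0.           1.        ]] [-0.11738681  0.          0.          0.          0.        ]
```

View pics/scene0.png

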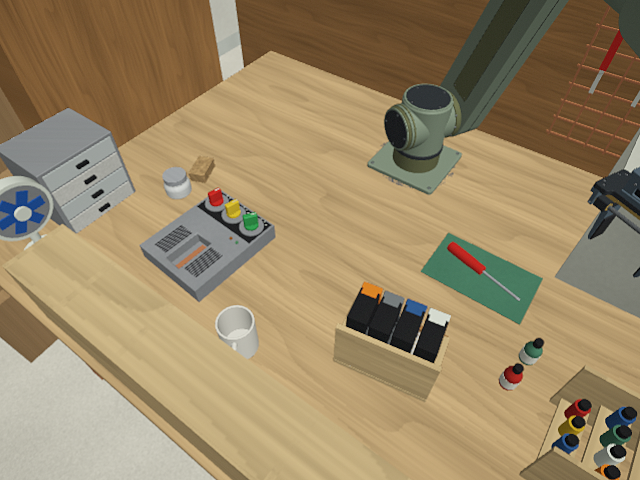

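View pics/top0.png

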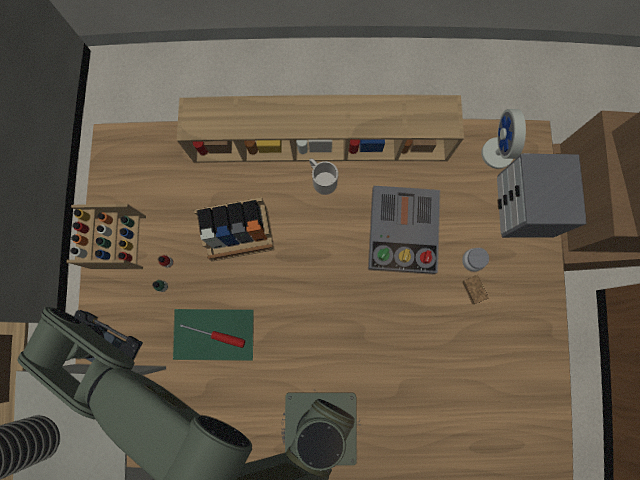

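The scene view shows the orange spine at (372,290), at the charger-side end of the row, the red knob at (215,197) and the bay at (190,257). In the top view the orange pack is at (254,228), the bay at (405,208) and the red knob at (426,257). Next I'll make enlarged crops and 3D measurements.

```bash
cat > h.py <<'E'
import numpy as np,cv2,pickle
from scipy.spatial.transform import Rotation as R
def cloud(c):
    K=c['camera_matrix'];h,w=c['z_map'].shape
    u,v=np.meshgrid(np.arange(w),np.arange(h))
    p=cv2.undistortPoints(np.stack([u,v],-1).reshape(-1,1,2).astype(float),K,np.array(c['dist'])).reshape(h,w,2)
    z=c['z_map'].astype(float)
    P=np.dstack([p[...,0]*z,p[...,1]*z,z])
    return P@c['T'][:3,:3].T+c['T'][:3,3]
def ray(c,u,v,Z):
    p=cv2.undistortPoints(np.array([[[u,v]]],float),c['camera_matrix'],np.array(c['dist']))[0,0]
    d=c['T'][:3,:3]@np.array([p[0],p[1],1]);o=c['T'][:3,3]
    return o+d*(Z-o[2])/d[2]
def proj(c,P):
    T=np.linalg.inv(c['T']);P=np.atleast_2d(np.array(P,float))
    return cv2.projectPoints(P,cv2.Rodrigues(T[:3,:3])[0],T[:3,3],c['camera_matrix'],np.array(c['dist']))[0][:,0]
def crop(c,x0,y0,x1,y1,s,fn):
    cv2.imwrite(fn,cv2.resize(c['img'][y0:y1,x0:x1],None,fx=s,fy=s,interpolation=cv2.INTER_CUBIC))
def load(n): return pickle.load(open(n+'.pkl','rb'))
def quat(q): return R.from_quat([q[1],q[2],q[3],q[0]])
E
python3 - <<'E'
from h import *
s=load('scene');t=load('top')
crop(s,320,270,470,410,5,'pics/a.png');crop(s,130,180,290,300,5,'pics/b.png')
crop(t,190,190,280,265,8,'pics/c.png');crop(t,360,180,450,280,6,'pics/d.png')
E
```

```text
(no output)
```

View pics/a.png

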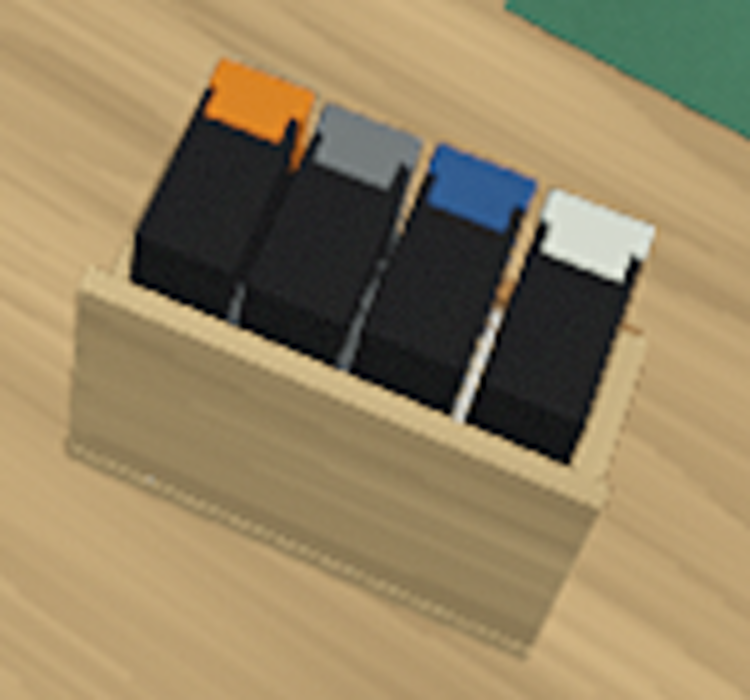

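View pics/b.png

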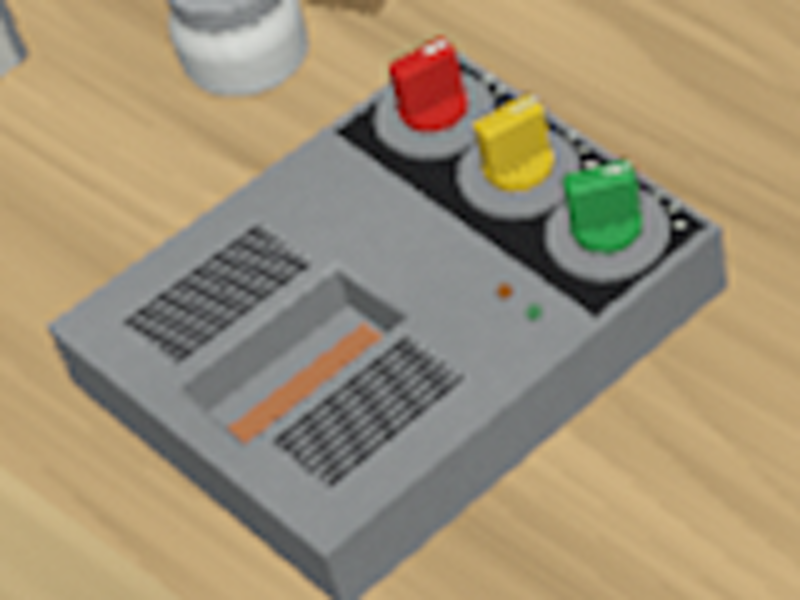

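View pics/c.png

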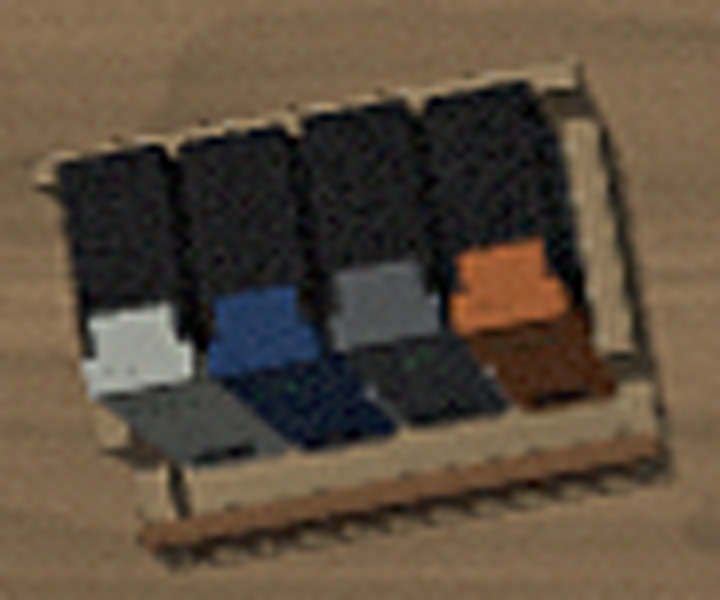

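View pics/d.png

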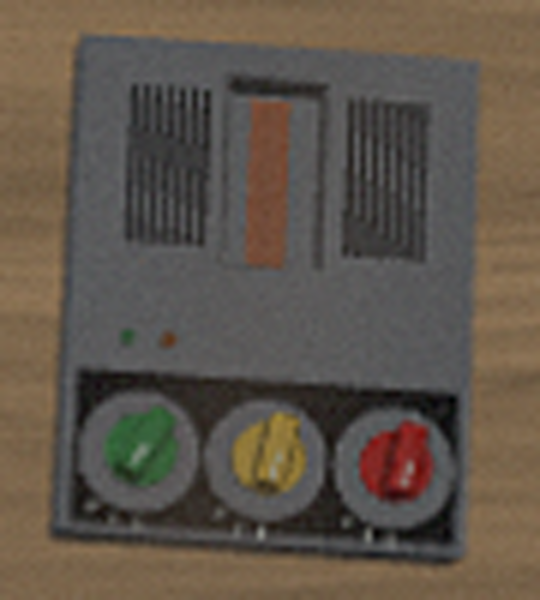

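```bash
python3 - <<'E'
from h import *
from scipy.optimize import least_squares
s=load('scene');t=load('top')
def px(l,x0,y0,k): return [((u+.5)/k-.5+x0,(v+.5)/k-.5+y0) for u,v in l]
# rack frame: front-top edges of packs x=-42,z=160
sp=px([(220,58),(313,93),(328,104),(424,140),(438,144),(537,184),(552,188),(654,228)],320,270,5)
y=[];
for i in range(4):
    c=-63.75+42.5*i; y+=[c-19,c+19]
tp=px([(567,312),(455,332),(441,332),(334,347),(318,354),(208,375),(194,378),(90,395)],190,190,8)
M=[(-42,yy,160) for yy in y]
for nm,c,p in(('s',s,sp),('t',t,tp)):
    W=np.array([ray(c,*q,172) for q in p]);print(nm,W[:,:2].round(1).tolist())
def mod(p,M):
    Rz=R.from_euler('z',p[2]).as_matrix();return np.array(M,float)@Rz.T+[p[0],p[1],p[3]]
def fit(obs,x0):
    def f(p):
        return np.concatenate([(proj(c,mod(p,M))-np.array(q)).ravel() for c,M,q in obs])
    r=least_squares(f,x0);return r
x0=[700,150,.1,12]
for o in([(s,M,sp)],[(t,M,tp)],[(s,M,sp),(t,M,tp)]):
    def f(p): return np.concatenate([(proj(c,mod([*p,12],M))-np.array(q)).ravel() for c,M,q in o])
    r=least_squares(f,x0[:3]);print('rack',r.x.round(3),np.abs(r.fun).max().round(2))
# charger: origin bay centre xy; top z=45. bay corners, from crop b / d. x ext unknown offset of box -> bay only
sb=px([(340,270),(405,318),(183,388),(243,440)],130,180,5) # front? 
for q in sb: print('bayS',ray(s,*q,45).round(1))
tb=px([(231,76),(328,88),(222,266),(319,270)],360,180,6)
for q in tb: print('bayT',ray(t,*q,45).round(1))
for q in px([(80,38),(480,62),(460,562),(52,535)],360,180,6): print('boxT',ray(t,*q,45).round(1))
for q in px([(50,330),(335,562),(722,230),(425,50)],130,180,5): print('boxS',ray(s,*q,45).round(1))
for n,c in(('s',s),('t',t)):
    P=cloud(c);hsv=cv2.cvtColor(c['img'],cv2.COLOR_BGR2HSV)
    for nm,lo,hi in(('orange',8,20),):
        m=(hsv[...,0]>=lo)&(hsv[...,0]<=hi)&(hsv[...,1]>150)&(P[...,2]>166)&(P[...,2]<178)
        Q=P[m];print(n,nm,len(Q),Q.min(0).round(1),Q.max(0).round(1),Q.mean(0).round(1))
    m=(P[...,2]>84)&(P[...,2]<94)&(P[...,0]>350)&(P[...,0]<700)&(P[...,1]<-50)&(P[...,1]>-320)
    for k,sel in(('red',(hsv[...,0]<8)|(hsv[...,0]>172)),('yel',(hsv[...,0]>20)&(hsv[...,0]<35)),('grn',(hsv[...,0]>45)&(hsv[...,0]<90))):
        mm=m&sel&(hsv[...,1]>120);Q=P[mm];
        if len(Q)<5: print(n,k,len(Q));continue
        cc=Q[:,:2].mean(0);w,V=np.linalg.eigh(np.cov(Q[:,:2].T));d=V[:,1]
        print(n,k,len(Q),Q.mean(0).round(1),'ang',np.degrees(np.arctan2(d[1],d[0])).round(1),np.sqrt(w).round(1))
E
```

```text
s [[553.6, 160.4], [546.7, 196.4], [547.6, 203.3], [540.5, 239.4], [539.1, 244.3], [533.1, 281.0], [531.4, 286.1], [525.0, 322.6]]
t [[554.5, 157.0], [547.8, 194.9], [547.8, 199.7], [542.9, 236.0], [540.5, 241.4], [533.5, 278.9], [532.5, 283.6], [526.8, 319.2]]
rack [5.80977e+02 2.48977e+02 1.75000e-01] 0.7
rack [5.82171e+02 2.45981e+02 1.71000e-01] 0.62
rack [5.81396e+02 2.48059e+02 1.73000e-01] 1.16
bayS [ 590.3 -273.5   45. ]
bayS [ 593.4 -227.2   45. ]
bayS [ 683.5 -280.2   45. ]
bayS [ 687.9 -235.8   45. ]
bayT [ 689.7 -237.    45. ]
bayT [ 683.4 -285.5   45. ]
bayT [ 592.7 -229.5   45. ]
bayT [ 590.6 -277.5   45. ]
boxT [ 709.5 -161.9   45. ]
boxT [ 696.9 -362.7   45. ]
boxT [ 445.4 -341.7   45. ]
boxT [ 459.6 -143.    45. ]
boxS [ 696.8 -356.6   45. ]
boxS [ 709.9 -154.9   45. ]
boxS [ 462.6 -141.8   45. ]
boxS [ 456.7 -346.9   45. ]
s orange 483 [ -545.7 -1286.9   166. ] [579.9 409.5 178. ] [128.  -49.8 172.4]
s red 51 [ 492.3 -304.    88.4] ang 163.8 [3.4 9.1]
s yel 63 [ 497.  -243.1   88.8] ang 160.8 [4.  9.3]
s grn 56 [ 502.1 -181.    88.8] ang 137.8 [3.3 9.3]
t orange 169 [ 517.6 -244.9  166.2] [803.  686.4 177.8] [559.5 283.8 171.7]
t red 50 [ 489.6 -309.    89.1] ang 166.7 [4.2 9.7]
t yel 51 [ 495.7 -246.9   88.1] ang 162.0 [ 4.3 10. ]
t grn 5 [ 507.8 -186.6   88.6] ang 141.2 [ 2.4 10.2]
```

```bash
cat >> h.py <<'E'
YAW=0.173; RO=np.array([581.5,247.5,12.]); PSI=-0.07; BAY=np.array([639,-256,15.])
def rack(p,o=RO,y=YAW): return R.from_euler('z',y).apply(np.array(p,float))+o
def tool(yaw,tilt=0,flip=False):
    # tool z down, x along rack x (flip: -x). tilt>0: rotates pack top toward -x (about -y rack axis)
    base=R.from_matrix(np.array([[1,0,0],[0,-1,0],[0,0,-1.]]))
    if flip: base=R.from_matrix(np.array([[-1,0,0],[0,1,0],[0,0,-1.]]))
    return R.from_euler('z',yaw)*R.from_rotvec([0,-tilt,0])*base
def row(P,Rt,st):
    R0=quat(st['tcp_rot']);d=R0.inv().apply(np.array(P)-st['ee_pos'])/1000
    rv=np.degrees((R0.inv()*Rt).as_rotvec())
    return [round(float(x),4) for x in d]+[round(float(x),2) for x in rv]
def show(st): print(round(st['clock'],2),st['ee_pos'].round(1),st['force'].round(1),'w',round(st['width'],3),'j',st['joint_positions'].round(2))
E
python3 - <<'E'
from h import *
from bench import arm
st=arm.state();show(st)
e=rack([-42+4,-63.75,160]);print(e)
for z in (60,20):
  for f in(0,1): print(z,f,row(e+[0,0,z],tool(YAW,0,f),st))
E
```

```text
0.1 [255.5 514.6 213.2] [-0.2  0.1 -0.9] w 0.998 j [ 1.09  0.32  1.57 -0.    1.26 -0.02]
[555.04105317 178.1603531  172.        ]
60 0 [-0.4179, -0.1682, -0.0185, -0.04, 0.11, 143.68]
60 1 [-0.4179, -0.1682, -0.0185, -0.09, -0.03, -36.32]
20 0 [-0.4179, -0.1681, 0.0215, -0.04, 0.11, 143.68]
20 1 [-0.4179, -0.1681, 0.0215, -0.09, -0.03, -36.32]
```

move_arm:
  plan:
    - [-0.418,-0.168,-0.0185,0,0,-36.3,-1]
    - [-0.418,-0.168,-0.0185,0,0,-36.3,-1]
    - [-0.418,-0.168,-0.0185,0,0,-36.3,-1]
    - [-0.418,-0.168,-0.0185,0,0,-36.3,-1]
    - [-0.418,-0.168,-0.0185,0,0,-36.3,-1]
    - [-0.418,-0.168,-0.0185,0,0,-36.3,-1]
    - [-0.418,-0.168,-0.0185,0,0,-36.3,-1]
    - [-0.418,-0.168,-0.0185,0,0,-36.3,-1]
    - [-0.418,-0.168,-0.0185,0,0,-36.3,-1]
    - [-0.418,-0.168,-0.0185,0,0,-36.3,-1]
    - [-0.418,-0.168,-0.0185,0,0,-36.3,-1]
    - [-0.418,-0.168,-0.0185,0,0,-36.3,-1]
    - [-0.418,-0.168,-0.0185,0,0,-36.3,-1]
    - [-0.418,-0.168,-0.0185,0,0,-36.3,-1]
    - [-0.418,-0.168,-0.0185,0,0,-36.3,-1]
    - [-0.418,-0.168,-0.0185,0,0,-36.3,-1]

```text
clock: 1.43
ee_pos: [554.2, 180.1, 232.4]
tcp_rot: [-0.0, -0.087, 0.996, 0.0]
force: [0.2, -0.5, -0.7]
width: 0.004
```

```bash
python3 - <<'E'
from h import *
from bench import arm
st=arm.state();show(st)
e=rack([-42+4,-63.75,160]);print(e)
print(row(e+[0,0,10],tool(YAW,0,1),st))
for n in("scene","top"):
    c=arm.read_camera(n);pickle.dump(c,open(n+'1.pkl','wb'))
c=load('scene1');crop(c,320,230,470,350,5,'pics/e.png')
c=load('top1');crop(c,180,170,300,265,6,'pics/f.png')
show(arm.state())
E
```

```text
1.43 [554.2 180.1 232.4] [ 0.2 -0.5 -0.7] w 0.004 j [ 0.29  0.32  1.51  0.    1.31 -1.45]
[555.04105317 178.1603531  172.        ]
[-0.0006, -0.0021, 0.0504, 0.03, -0.04, 0.11]
1.53 [554.5 180.  232.6] [0.  0.4 0.3] w 0.004 j [ 0.29  0.32  1.51  0.    1.31 -1.45]
```

View pics/e.png

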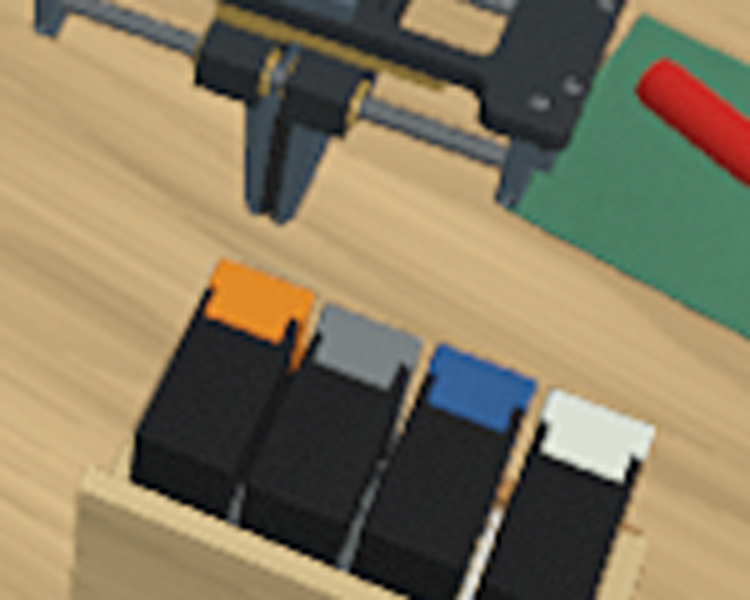

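View pics/f.png

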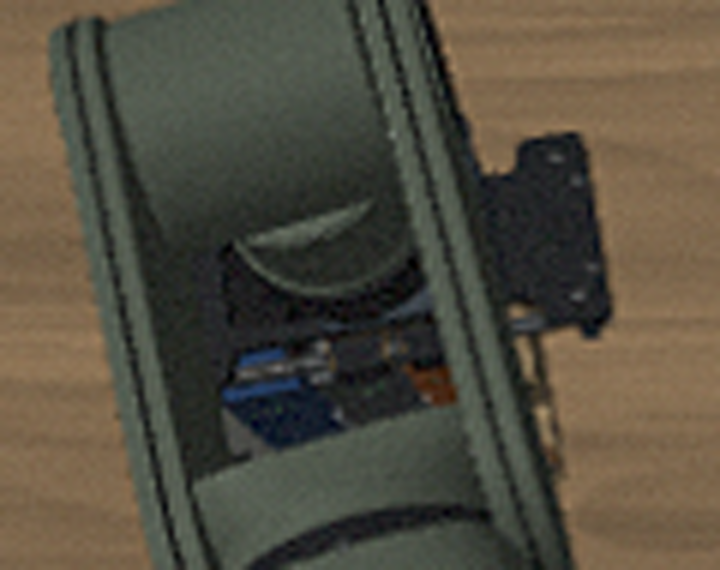

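```bash
python3 - <<'E'
from h import *
c=load('scene1')
print((proj(c,[554.4,180,232.5])[0]-[320,230])*5+2)
E
```

```text
[280.4912649  187.79812635]
```

```bash
python3 - <<'E'
from h import *
c=load('scene1');p=np.array([554.4,180,232.5])
for dx,dy in((16,0),(16,13.5),(16,-13.5),(10,0),(10,7),(10,-7)): print(dx,dy,((proj(c,p+R.from_euler('z',YAW).apply([dx,dy,0]))[0]-[320,230])*5+2).round(0))
crop(c,355,250,400,300,14,'pics/g.png')
E
```

```text
16 0 [264. 221.]
16 13.5 [300. 236.]
16 -13.5 [227. 207.]
10 0 [270. 209.]
10 7 [289. 216.]
10 -7 [251. 201.]
```

View pics/g.png

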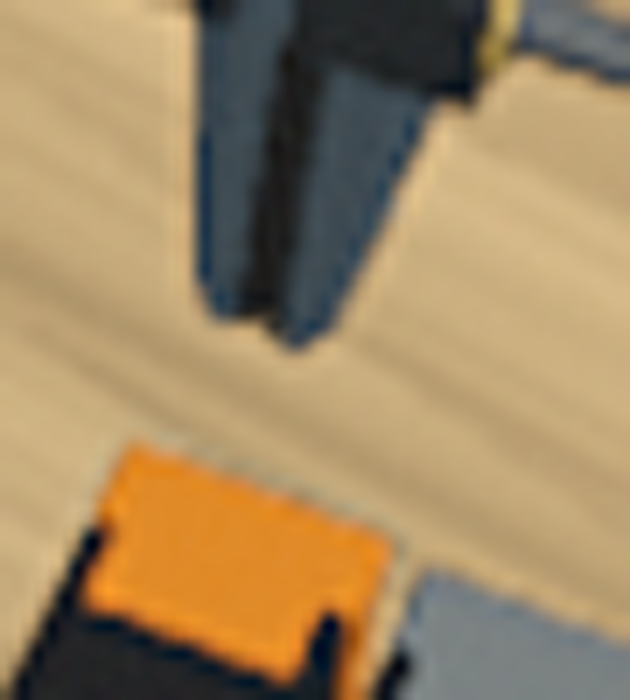

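```bash
sed -i 's/RO=np.array.*/RO=np.array([581.2,248.5,12.]); PSI=-0.07; BAY=np.array([639,-254.5,15.])/' h.py; python3 - <<'E'
from h import *
from bench import arm
st=arm.state();show(st)
e=rack([-42+5,-63.75,160]);print(e)
print(row(e+[0,0,5],tool(YAW,0,1),st))
E
```

```text
1.53 [554.5 180.  232.6] [0.  0.4 0.3] w 0.004 j [ 0.29  0.32  1.51  0.    1.31 -1.45]
[555.72612596 179.33249143 172.        ]
[-0.0011, -0.0009, 0.0556, 0.02, -0.0, 0.11]
```

move_arm:
  plan:
    - [-0.001,-0.001,0.03,0,0,0,-1]
    - [-0.001,-0.001,0.05,0,0,0,-1]
    - [-0.001,-0.001,0.054,0,0,0,-1]
    - [-0.001,-0.001,0.056,0,0,0,-1]
    - [-0.001,-0.001,0.057,0,0,0,-1]
    - [-0.001,-0.001,0.058,0,0,0,-1]
    - [-0.001,-0.001,0.058,0,0,0,-1]

```text
clock: 2.12
ee_pos: [557.2, 178.2, 175.7]
tcp_rot: [0.001, -0.086, 0.996, 0.0]
force: [0.7, -0.3, 0.1]
width: 0.005
```

move_arm:
  plan:
    - [0,0,0.001,0,0,0,-1]
    - [0,0,0.001,0,0,0,-1]
    - [0,0,0.001,0,0,0,-1]

```text
clock: 2.37
ee_pos: [556.7, 177.9, 173.9]
tcp_rot: [0.0, -0.086, 0.996, 0.0]
force: [-0.5, 0.6, 0.7]
width: 0.006
```

move_arm:
  plan:
    - [0,0,0.001,0,0,0,-1]
    - [0,0,0.001,0,0,0,-1]
    - [0,0,0.001,0,0,0,-1]

```text
clock: 2.62
ee_pos: [556.5, 177.8, 172.4]
tcp_rot: [-0.0, -0.086, 0.996, 0.0]
force: [-0.3, -0.5, 0.1]
width: 0.004
```

move_arm:
  plan:
    - [0,0,0.001,0,0,0,-1]
    - [0,0,0.001,0,0,0,-1]
    - [0,0,0.001,0,0,0,-1]

```text
clock: 2.87
ee_pos: [556.6, 177.9, 172.3]
tcp_rot: [0.0, -0.086, 0.996, 0.0]
force: [-1.4, -0.6, 5.9]
width: 0.01
```

move_arm:
  plan:
    - [0,0,0.0005,0,0,0,-1]
    - [0,0,0.0005,0,0,0,-1]
    - [0,0,0.0005,0,0,0,-1]

```text
clock: 3.12
ee_pos: [556.6, 177.9, 172.3]
tcp_rot: [0.001, -0.086, 0.996, 0.0]
force: [-1.9, -0.3, 8.0]
width: 0.008
```

```bash
cat >> h.py <<'E'
def tiprows(st,angs,press=0.0):
    piv=rack([-42,-63.75,0]); R0=quat(st['tcp_rot']); ax=R.from_euler('z',YAW).apply([0,-1,0])
    for a in angs:
        Q=R.from_rotvec(ax*a); P=piv+Q.apply(st['ee_pos']-piv); Rt=Q*R0
        d=R0.inv().apply(P-st['ee_pos']); d=d+(R0.inv()*Rt).apply([0,0,press])
        print(round(a,3),[round(x/1000,4) for x in d],np.degrees((R0.inv()*Rt).as_rotvec()).round(1).tolist())
E
python3 - <<'E'
from h import *
from bench import arm
st=arm.state();show(st)
tiprows(st,np.arange(1,17)*.04)
E
```

```text
3.12 [556.6 177.9 172.3] [-1.9 -0.3  8. ] w 0.008 j [ 0.29  0.36  1.61  0.    1.17 -1.45]
0.04 [np.float64(0.0064), np.float64(-0.0), np.float64(-0.0001)] [-0.0, -2.3, -0.0]
0.08 [np.float64(0.0128), np.float64(-0.0), np.float64(0.0001)] [-0.0, -4.6, -0.0]
0.12 [np.float64(0.0192), np.float64(-0.0), np.float64(0.0005)] [-0.0, -6.9, -0.0]
0.16 [np.float64(0.0256), np.float64(-0.0), np.float64(0.0011)] [-0.0, -9.2, -0.0]
0.2 [np.float64(0.032), np.float64(-0.0), np.float64(0.002)] [-0.0, -11.5, -0.0]
0.24 [np.float64(0.0383), np.float64(-0.0), np.float64(0.0032)] [-0.0, -13.8, -0.0]
0.28 [np.float64(0.0445), np.float64(-0.0), np.float64(0.0046)] [-0.0, -16.0, -0.0]
0.32 [np.float64(0.0507), np.float64(-0.0), np.float64(0.0063)] [-0.0, -18.3, -0.0]
0.36 [np.float64(0.0568), np.float64(-0.0), np.float64(0.0082)] [-0.0, -20.6, -0.0]
0.4 [np.float64(0.0629), np.float64(-0.0), np.float64(0.0104)] [-0.0, -22.9, -0.0]
0.44 [np.float64(0.0688), np.float64(-0.0), np.float64(0.0128)] [-0.0, -25.2, -0.0]
0.48 [np.float64(0.0747), np.float64(-0.0), np.float64(0.0154)] [-0.0, -27.5, -0.0]
0.52 [np.float64(0.0804), np.float64(-0.0), np.float64(0.0183)] [-0.0, -29.8, -0.0]
0.56 [np.float64(0.086), np.float64(-0.0), np.float64(0.0214)] [-0.0, -32.1, -0.0]
0.6 [np.float64(0.0915), np.float64(-0.0), np.float64(0.0247)] [-0.0, -34.4, -0.0]
0.64 [np.float64(0.0969), np.float64(-0.0), np.float64(0.0283)] [-0.0, -36.7, -0.0]
```

move_arm:
  plan:
    - [0.0032,0,0,0,-1.2,0,-1]
    - [0.0064,0,0,0,-2.3,0,-1]
    - [0.0096,0,0.0001,0,-3.5,0,-1]
    - [0.0128,0,0.0002,0,-4.6,0,-1]

```text
clock: 3.45
ee_pos: [545.3, 176.0, 172.2]
tcp_rot: [0.043, -0.086, 0.995, 0.004]
force: [0.3, 0.1, 5.6]
width: 0.006
```

```bash
python3 - <<'E'
from h import *
from bench import arm
c=arm.read_camera('scene');crop(c,320,230,470,350,5,'pics/i.png');show(arm.state())
E
```

```text
3.5 [543.7 175.7 172. ] [-2.1 -0.6  5.8] w 0.005 j [ 0.3   0.3   1.7  -0.01  1.05 -1.44]
```

View pics/i.png

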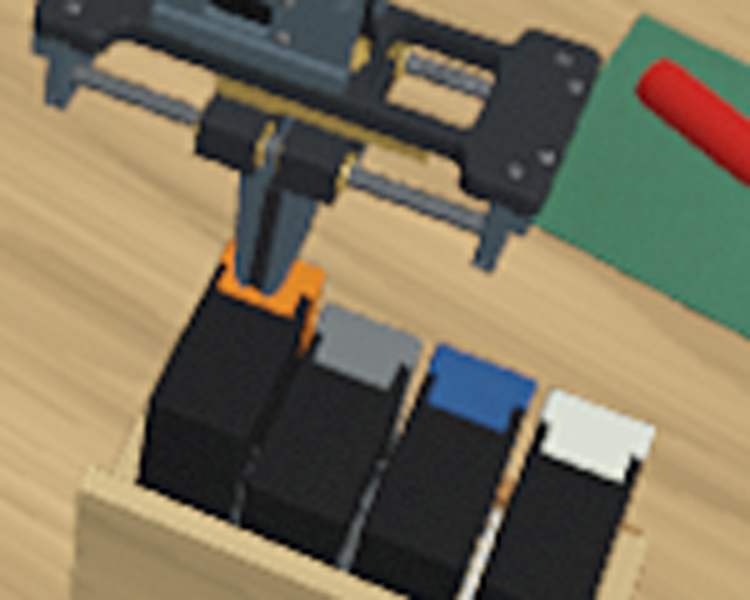

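The pack is tipping with the finger: its orange top edge now stands ahead of the grey one. I'll carry on.

```bash
python3 - <<'E'
from h import *
from bench import arm
st=arm.state()
tiprows(st,np.arange(1,17)*.04,0.3)
E
```

```text
0.04 [np.float64(0.0064), np.float64(-0.0), np.float64(0.0002)] [-0.0, -2.3, -0.0]
0.08 [np.float64(0.0128), np.float64(-0.0), np.float64(0.0003)] [-0.0, -4.6, -0.0]
0.12 [np.float64(0.0192), np.float64(-0.0), np.float64(0.0007)] [-0.0, -6.9, -0.0]
0.16 [np.float64(0.0255), np.float64(-0.0), np.float64(0.0014)] [-0.0, -9.2, -0.0]
0.2 [np.float64(0.0319), np.float64(-0.0), np.float64(0.0023)] [-0.0, -11.5, -0.0]
0.24 [np.float64(0.0382), np.float64(-0.0), np.float64(0.0035)] [-0.0, -13.8, -0.0]
0.28 [np.float64(0.0444), np.float64(-0.0), np.float64(0.0049)] [-0.0, -16.0, -0.0]
0.32 [np.float64(0.0506), np.float64(-0.0), np.float64(0.0065)] [-0.0, -18.3, -0.0]
0.36 [np.float64(0.0567), np.float64(-0.0), np.float64(0.0084)] [-0.0, -20.6, -0.0]
0.4 [np.float64(0.0627), np.float64(-0.0), np.float64(0.0106)] [-0.0, -22.9, -0.0]
0.44 [np.float64(0.0686), np.float64(-0.0), np.float64(0.013)] [-0.0, -25.2, -0.0]
0.48 [np.float64(0.0745), np.float64(-0.0), np.float64(0.0156)] [-0.0, -27.5, -0.0]
0.52 [np.float64(0.0802), np.float64(-0.0), np.float64(0.0184)] [-0.0, -29.8, -0.0]
0.56 [np.float64(0.0858), np.float64(-0.0), np.float64(0.0215)] [-0.0, -32.1, -0.0]
0.6 [np.float64(0.0913), np.float64(-0.0), np.float64(0.0248)] [-0.0, -34.4, -0.0]
0.64 [np.float64(0.0966), np.float64(-0.0), np.float64(0.0283)] [-0.0, -36.7, -0.0]
```

move_arm:
  plan:
    - [0.0064,0,0.0003,0,-2.3,0,-1]
    - [0.0128,0,0.0004,0,-4.6,0,-1]
    - [0.0192,0,0.0008,0,-6.9,0,-1]

```text
clock: 3.75
ee_pos: [526.8, 172.9, 170.3]
tcp_rot: [0.103, -0.086, 0.991, 0.009]
force: [-1.2, 0.0, 7.5]
width: 0.005
```

move_arm:
  plan:
    - [0.0064,0,0.0003,0,-2.3,0,-1]
    - [0.0128,0,0.0004,0,-4.6,0,-1]

```text
clock: 3.92
ee_pos: [514.4, 170.8, 167.8]
tcp_rot: [0.143, -0.085, 0.986, 0.013]
force: [-1.2, -0.9, 9.0]
width: 0.005
```

move_arm:
  plan:
    - [0.0064,0,0.0,0,-2.3,0,-1]
    - [0.0128,0,0.0001,0,-4.6,0,-1]

```text
clock: 4.08
ee_pos: [502.1, 168.7, 164.2]
tcp_rot: [0.183, -0.085, 0.979, 0.016]
force: [-2.3, -1.0, 8.5]
width: 0.007
```

move_arm:
  plan:
    - [0.0064,0,0.0,0,-2.3,0,-1]
    - [0.0128,0,0.0001,0,-4.6,0,-1]

```text
clock: 4.25
ee_pos: [490.2, 166.7, 159.7]
tcp_rot: [0.222, -0.084, 0.971, 0.02]
force: [-4.5, -2.1, 10.7]
width: 0.005
```

move_arm:
  plan:
    - [0.0064,0,-0.0005,0,-2.3,0,-1]
    - [0.0128,0,-0.0004,0,-4.6,0,-1]

```text
clock: 4.42
ee_pos: [477.9, 164.5, 153.6]
tcp_rot: [0.259, -0.083, 0.962, 0.023]
force: [0.7, -0.1, -0.2]
width: 0.005
```

```bash
python3 - <<'E'
from h import *
from bench import arm
c=arm.read_camera('scene');crop(c,320,210,470,330,5,'pics/j.png');show(arm.state())
E
```

```text
4.47 [474.1 163.1 150.7] [-6.8 -2.4  4. ] w 0.007 j [ 0.38  0.06  2.21 -0.28  0.37 -1.13]
```

View pics/j.png

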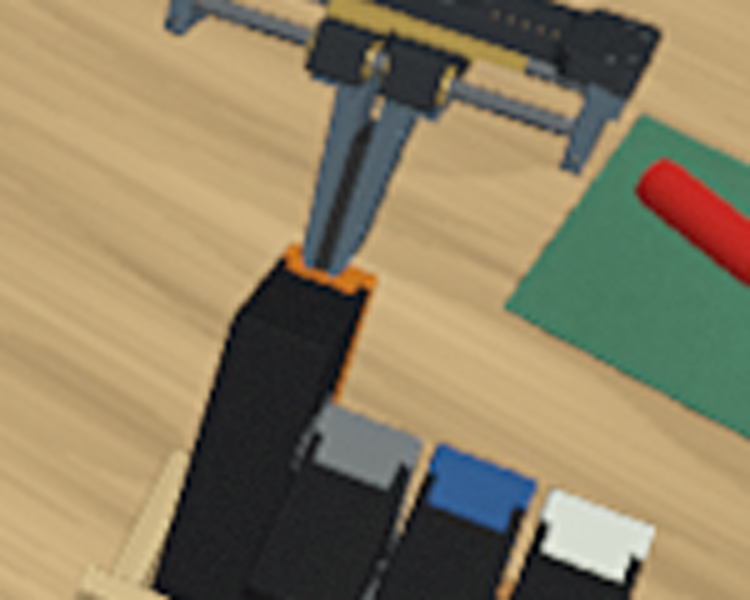

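move_arm:
  plan:
    - [0.003,0,-0.001,0,0,0,-1]
    - [0.003,0,-0.004,0,0,0,-1]
    - [0.003,0,-0.01,0,0,0,-1]
    - [0.003,0,-0.025,0,0,0,-1]
    - [0.003,0,-0.045,0,0,0,-1]
    - [0.003,0,-0.06,0,0,0,-1]

```text
clock: 4.97
ee_pos: [445.8, 158.7, 204.2]
tcp_rot: [0.257, -0.083, 0.963, 0.023]
force: [1.0, 0.2, -0.4]
width: 0.004
```

```bash
python3 - <<'E'
from h import *
from bench import arm
c=arm.read_camera('scene');pickle.dump(c,open('scene2.pkl','wb'));crop(c,320,210,470,330,5,'pics/k.png')
c=arm.read_camera('top');pickle.dump(c,open('top2.pkl','wb'));crop(c,190,180,290,280,6,'pics/l.png');show(arm.state())
E
```

```text
5.07 [446.7 159.2 205.7] [ 0.1 -0.1 -0.4] w 0.006 j [ 0.4  -0.06  2.17 -0.22  0.53 -1.19]
```

View pics/k.png

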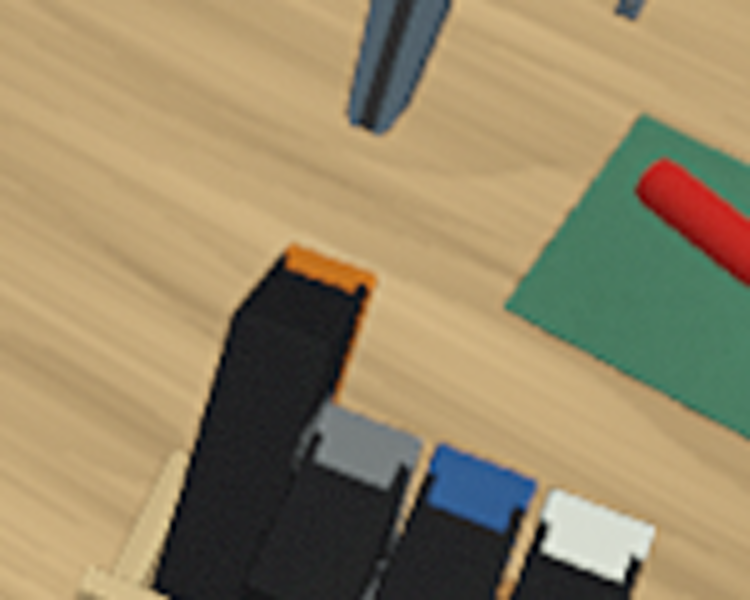

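View pics/l.png

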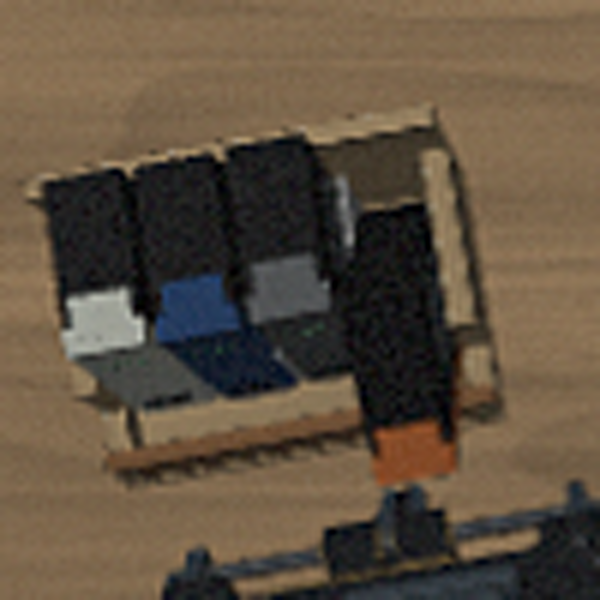

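```bash
python3 - <<'E'
from h import *
from scipy.optimize import least_squares
s=load('scene2');t=load('top2')
Ri=R.from_euler('z',-YAW)
for n,c in(('s',s),('t',t)):
    P=cloud(c);Q=Ri.apply((P.reshape(-1,3)-RO))
    hsv=cv2.cvtColor(c['img'],cv2.COLOR_BGR2HSV).reshape(-1,3);
    reg=(abs(Q[:,1]+63.75)<14)&(Q[:,0]>-160)&(Q[:,0]<30)&(Q[:,2]>60)&(Q[:,2]<200)
    dark=reg&(hsv[:,2]<75);org=reg&(hsv[:,1]>150)&(hsv[:,0]<22)
    for k,m in(('dark',dark),('org',org)):
        q=Q[m]; print(n,k,len(q),q.min(0).round(),q.max(0).round())
        # xz profile
        if k=='dark':
            for x in range(-150,40,10):
                b=q[(q[:,0]>=x)&(q[:,0]<x+10)]
                if len(b): print('  ',x+5,np.median(b[:,2]).round(1),len(b))
        else:
            o=np.argsort(q[:,0]);print(q[o][::max(1,len(o)//8)].round(1).tolist())
def px(l,x0,y0,k): return [((u+.5)/k-.5+x0,(v+.5)/k-.5+y0) for u,v in l]
sp=px([(292,243),(378,275),(236,322)],320,210,5)
M=np.array([(0,-19,160),(0,19,160),(84,-19,160)],float)
def pose(p): # xr,tilt,dy,dyaw
    q=R.from_euler('z',p[3]).apply(R.from_rotvec([0,-p[1],0]).apply(M))+[p[0],-63.75+p[2],p[4]]
    return rack(q)
f=lambda p:np.r_[(proj(s,pose(p))-sp).ravel()]
for zl in (0,):
    g=lambda p:np.r_[f([*p,zl])]
    r=least_squares(g,[-42,.55,0,0]);print(r.x.round(3),r.fun.round(2))
E
```

```text
s dark 1040 [-96. -78.  71.] [ 12. -50. 183.]
   -95 156.9 18
   -85 161.7 35
   -75 167.6 37
   -65 173.2 39
   -55 178.9 52
   -45 170.2 151
   -35 153.2 146
   -25 136.0 142
   -15 118.9 135
   -5 102.4 133
   5 85.3 131
   15 76.7 21
s org 74 [-118.  -78.  142.] [-94. -50. 157.]
[[-117.7, -72.1, 142.2], [-114.2, -69.0, 144.9], [-111.0, -68.0, 146.0], [-108.0, -69.2, 148.9], [-105.9, -76.9, 150.0], [-103.1, -59.3, 150.8], [-101.1, -60.8, 152.4], [-98.6, -51.9, 154.1], [-95.4, -61.2, 155.8]]
t dark 352 [-107.  -78.   60.] [ 22. -50. 183.]
   -105 150.7 3
   -95 154.8 29
   -85 160.4 42
   -75 166.1 42
   -65 170.7 42
   -55 177.6 44
   -45 170.9 24
   -35 153.3 22
   -25 136.8 25
   -15 118.9 18
   -5 104.9 23
   5 87.5 19
   15 67.5 16
   25 61.5 3
t org 93 [-121.  -78.  134.] [-43. -50. 167.]
[[-120.8, -50.7, 144.8], [-118.0, -74.6, 134.4], [-115.5, -68.0, 144.5], [-112.5, -63.5, 148.4], [-109.6, -54.5, 139.9], [-106.0, -77.7, 144.0], [-103.2, -75.7, 146.2], [-100.4, -57.3, 149.4], [-97.7, -57.7, 149.5]]
[-4.2834e+01  5.0400e-01  3.7410e+00  4.0000e-02] [-0.5   0.12  0.61 -0.08 -0.1  -0.06]
```

```bash
cat >> h.py <<'E'
def pk(d,h,th=.52,x=-42): return rack([x-h*np.sin(th)+d*np.cos(th),-63.25,h*np.cos(th)+d*np.sin(th)])
E
python3 - <<'E'
from h import *
from bench import arm
st=arm.state()
Rt=tool(YAW+.02,.5,1)
for h in (185,116):
  p=pk(24,h);print(p.round(1),row(p,Rt,st))
E
```

```text
[480.7 166.7 184.5] [-0.0194, 0.0016, 0.0358, -0.49, 1.55, -1.04]
[514.5 172.6 124.6] [-0.0189, 0.0015, 0.1048, -0.49, 1.55, -1.04]
```

move_arm:
  plan:
    - [-0.019,0.0015,0.0,-0.5,1.5,-1,1]
    - [-0.019,0.0015,0.0,-0.5,1.5,-1,1]
    - [-0.019,0.0015,0.015,-0.5,1.5,-1,1]
    - [-0.019,0.0015,0.025,-0.5,1.5,-1,1]
    - [-0.019,0.0015,0.025,-0.5,1.5,-1,1]
    - [-0.019,0.0015,0.025,-0.5,1.5,-1,1]
    - [-0.019,0.0015,0.025,-0.5,1.5,-1,1]
    - [-0.019,0.0015,0.025,-0.5,1.5,-1,1]

```text
clock: 5.73
ee_pos: [473.7, 165.0, 190.7]
tcp_rot: [0.244, -0.093, 0.965, 0.023]
force: [0.1, 0.6, 0.4]
width: 0.558
```

```bash
python3 - <<'E'
from h import *
from bench import arm
st=arm.state();show(st)
Rt=tool(YAW+.02,.5,1)
print(row(pk(24,116),Rt,st))
c=arm.read_camera('scene');crop(c,320,180,470,300,5,'pics/m.png')
E
```

```text
5.73 [473.7 165.  190.7] [0.1 0.6 0.4] w 0.558 j [ 0.37  0.01  2.13 -0.17  0.52 -1.27]
[-0.005, -0.0002, 0.0779, -0.06, -0.21, -0.03]
```

View pics/m.png

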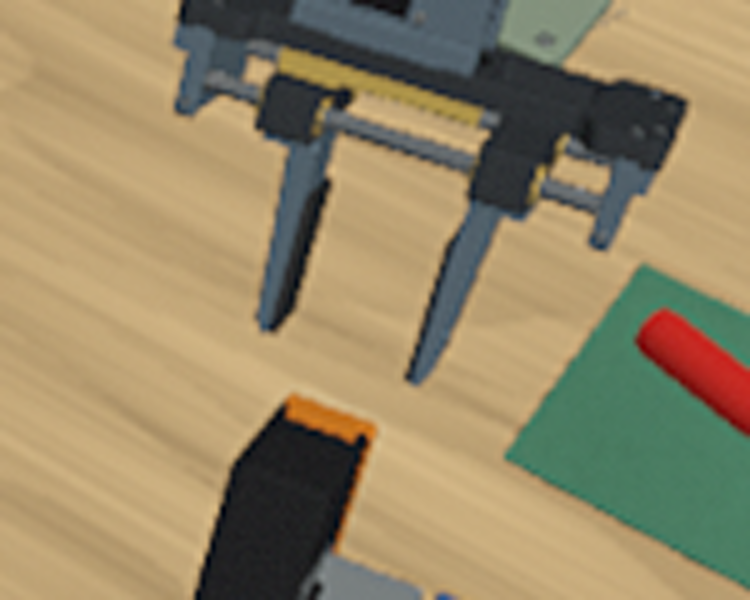

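move_arm:
  plan:
    - [-0.005,0,0,0,0,0,1]
    - [-0.005,0,0,0,0,0,1]
    - [-0.005,0,0,0,0,0,1]
    - [-0.005,0,0,0,0,0,1]
    - [-0.005,0,0.02,0,0,0,1]
    - [-0.005,0,0.04,0,0,0,1]
    - [-0.005,0,0.055,0,0,0,1]
    - [-0.005,0,0.07,0,0,0,1]
    - [-0.005,0,0.078,0,0,0,1]
    - [-0.005,0,0.078,0,0,0,1]
    - [-0.005,0,0.078,0,0,0,1]
    - [-0.005,0,0.078,0,0,0,1]

```text
clock: 6.78
ee_pos: [514.6, 172.9, 124.9]
tcp_rot: [0.245, -0.093, 0.965, 0.023]
force: [0.3, 0.0, -0.2]
width: 1.003
```

```bash
python3 - <<'E'
from h import *
from bench import arm
st=arm.state();show(st)
Rt=tool(YAW+.02,.5,1)
print(row(pk(24,116),Rt,st))
c=arm.read_camera('scene');crop(c,320,190,470,310,5,'pics/n.png')
E
```

```text
6.78 [514.6 172.9 124.9] [ 0.3  0.  -0.2] w 1.003 j [ 0.35  0.17  2.16 -0.23  0.33 -1.21]
[0.0003, -0.0002, 0.0002, -0.05, -0.19, -0.02]
```

View pics/n.png

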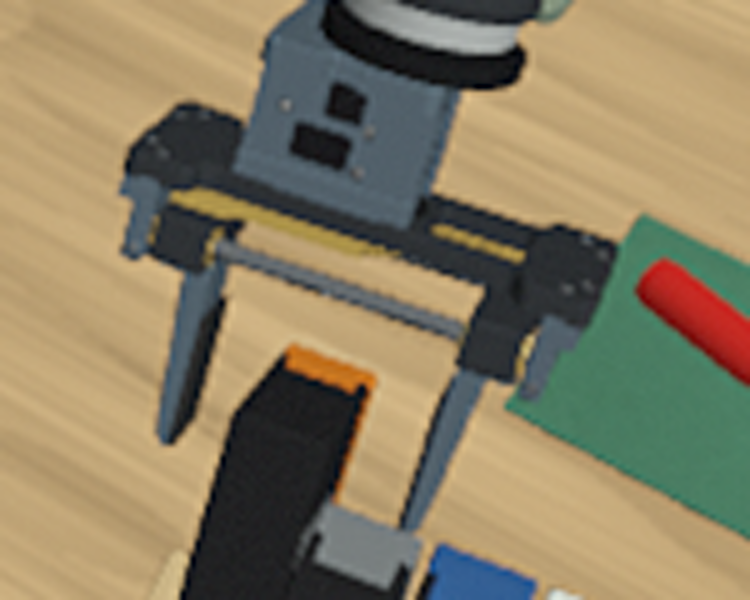

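The fingers straddle the leaning pack and nothing touches. I'll close on it now.

move_arm:
  plan:
    - [0,0,0,0,0,0,-1]
    - [0,0,0,0,0,0,-1]
    - [0,0,0,0,0,0,-1]
    - [0,0,0,0,0,0,-1]
    - [0,0,0,0,0,0,-1]
    - [0,0,0,0,0,0,-1]
    - [0,0,0,0,0,0,-1]
    - [0,0,0,0,0,0,-1]
    - [0,0,0,0,0,0,-1]
    - [0,0,0,0,0,0,-1]
    - [0,0,0,0,0,0,-1]
    - [0,0,0,0,0,0,-1]
  squeeze: 40

```text
clock: 7.83
ee_pos: [514.4, 172.8, 124.1]
tcp_rot: [0.244, -0.093, 0.965, 0.023]
force: [-0.0, 0.5, 0.1]
width: 0.413
```

```bash
python3 - <<'E'
from h import *
from bench import arm
st=arm.state();show(st)
R0=quat(st['tcp_rot']);print('up in tool',R0.inv().apply([0,0,1]).round(3))
c=arm.read_camera('scene');crop(c,320,190,470,310,5,'pics/o.png')
E
```

```text
7.83 [514.4 172.8 124.1] [-0.   0.5  0.1] w 0.413 j [ 0.35  0.17  2.16 -0.23  0.33 -1.21]
up in tool [-0.475 -0.    -0.88 ]
```

View pics/o.png

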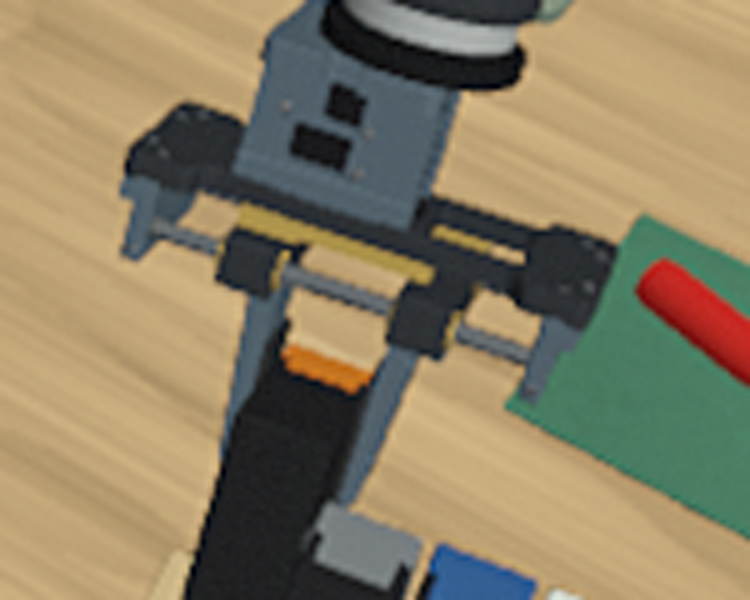

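move_arm:
  plan:
    - [-0.0025,0,-0.0045,0,0,0,-1]
    - [-0.005,0,-0.009,0,0,0,-1]
    - [-0.0095,0,-0.0175,0,0,0,-1]
    - [-0.0095,0,-0.0175,0,0,0,-1]
  squeeze: 55

```text
clock: 8.22
ee_pos: [514.5, 172.8, 145.1]
tcp_rot: [0.244, -0.093, 0.965, 0.023]
force: [0.9, -1.4, -3.4]
width: 0.414
```

move_arm:
  plan:
    - [-0.0095,0,-0.0176,0,0,0,-1]
    - [-0.019,0,-0.0352,0,0,0,-1]
    - [-0.0285,0,-0.0528,0,0,0,-1]
    - [-0.038,0,-0.0704,0,0,0,-1]
    - [-0.0475,0,-0.088,0,0,0,-1]
    - [-0.057,0,-0.1056,0,0,0,-1]
    - [-0.0665,0,-0.1232,0,0,0,-1]
    - [-0.076,0,-0.1408,0,0,0,-1]
    - [-0.0855,0,-0.158,0,0,0,-1]
    - [-0.0855,0,-0.158,0,0,0,-1]
    - [-0.0855,0,-0.158,0,0,0,-1]

```text
clock: 9.13
ee_pos: [514.1, 172.9, 323.5]
tcp_rot: [0.244, -0.093, 0.965, 0.023]
force: [-0.7, 0.1, -6.0]
width: 0.416
```

```bash
python3 - <<'E'
from h import *
from bench import arm
st=arm.state();show(st)
c=arm.read_camera('scene');cv2.imwrite('pics/p.png',c['img'])
# target above bay, upright: pack tilt assumed equal tool tilt+0.02
b=R.from_euler('z',PSI).apply([-42+24,0,0])+BAY
print(b)
Rt=tool(PSI,-.02,1)
for z in (200,): print(row([b[0],b[1],116+15+z],Rt,st))
E
```

```text
9.13 [514.1 172.9 323.5] [-0.7  0.1 -6. ] w 0.416 j [ 0.35 -0.03  1.81 -0.1   0.87 -1.37]
[ 621.044082   -253.24102875   15.        ]
[-0.0241, -0.4387, 0.0049, 3.53, 29.37, 14.78]
```

View pics/p.png

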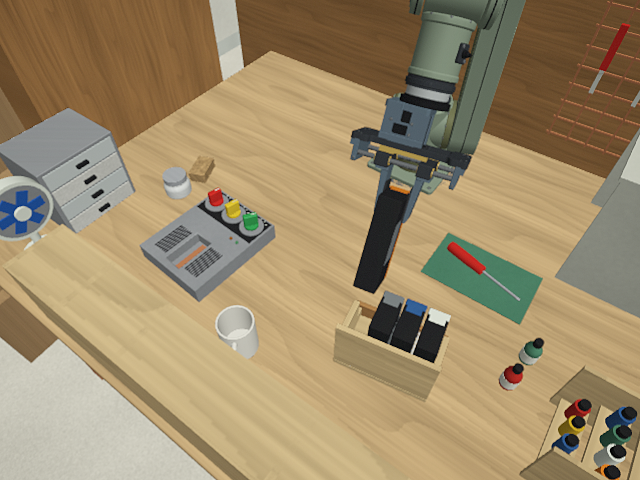

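move_arm:
  plan:
    - [-0.001,-0.012,0,0,0.5,0.3,-1]
    - [-0.002,-0.04,0,0.3,2.5,1.2,-1]
    - [-0.004,-0.075,0.001,0.6,5,2.5,-1]
    - [-0.006,-0.11,0.001,0.9,7.5,3.7,-1]
    - [-0.008,-0.145,0.002,1.2,10,5,-1]
    - [-0.01,-0.18,0.002,1.5,12.5,6.2,-1]
    - [-0.012,-0.215,0.002,1.8,15,7.5,-1]
    - [-0.014,-0.25,0.003,2.1,17.5,8.7,-1]
    - [-0.016,-0.285,0.003,2.4,20,10,-1]
    - [-0.018,-0.32,0.004,2.7,22.5,11.2,-1]
    - [-0.02,-0.355,0.004,3,25,12.5,-1]
    - [-0.022,-0.39,0.004,3.3,27,13.6,-1]
    - [-0.023,-0.415,0.005,3.5,28.5,14.4,-1]
    - [-0.024,-0.43,0.005,3.5,29.4,14.8,-1]
    - [-0.024,-0.4387,0.005,3.5,29.4,14.8,-1]
    - [-0.024,-0.4387,0.005,3.5,29.4,14.8,-1]
    - [-0.024,-0.4387,0.005,3.5,29.4,14.8,-1]
    - [-0.024,-0.4387,0.005,3.5,29.4,14.8,-1]

```text
clock: 10.68
ee_pos: [620.9, -251.8, 330.9]
tcp_rot: [-0.01, 0.035, 0.999, 0.001]
force: [0.4, -0.1, -3.9]
width: 0.413
```

```bash
python3 - <<'E'
from h import *
from bench import arm
st=arm.state();show(st)
b=R.from_euler('z',PSI).apply([-42+24,0,0])+BAY
print(row([b[0],b[1],116+15+60],tool(PSI,-.02,1),st))
for n in('scene','top'):
    c=arm.read_camera(n);pickle.dump(c,open(n+'3.pkl','wb'));cv2.imwrite(f'pics/q{n}.png',c['img'])
E
```

```text
10.68 [ 620.9 -251.8  330.9] [ 0.4 -0.1 -3.9] w 0.413 j [-0.4   0.45  1.07 -0.01  1.64 -1.9 ]
[-0.0031, -0.0016, 0.1399, 0.09, -0.05, 0.05]
```

View pics/qscene.png

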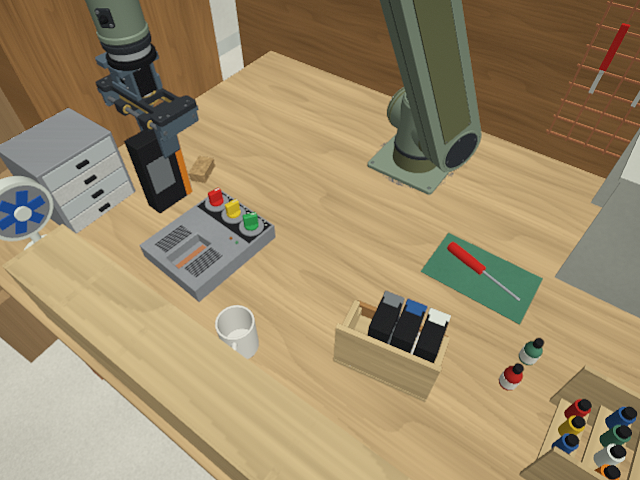

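View pics/qtop.png

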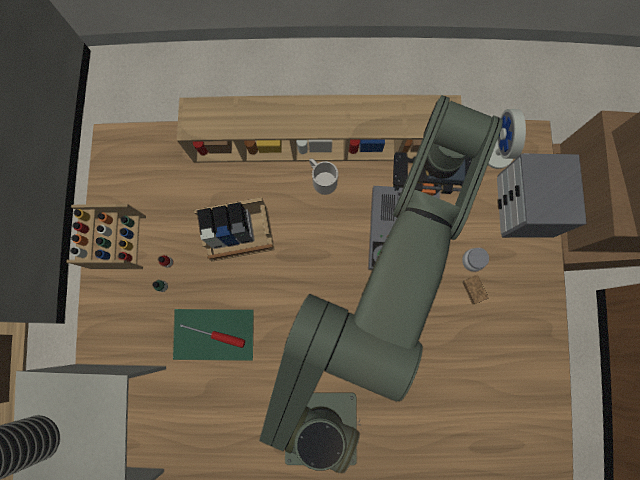

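The pack hangs upright over the bay in the scene view, bottom corners near (150,210) and (185,195). I'll fit its pose in the hand before inserting.

```bash
python3 - <<'E'
from h import *
c=load('scene3');crop(c,110,110,210,220,7,'pics/r.png')
E
```

```text
(no output)
```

View pics/r.png

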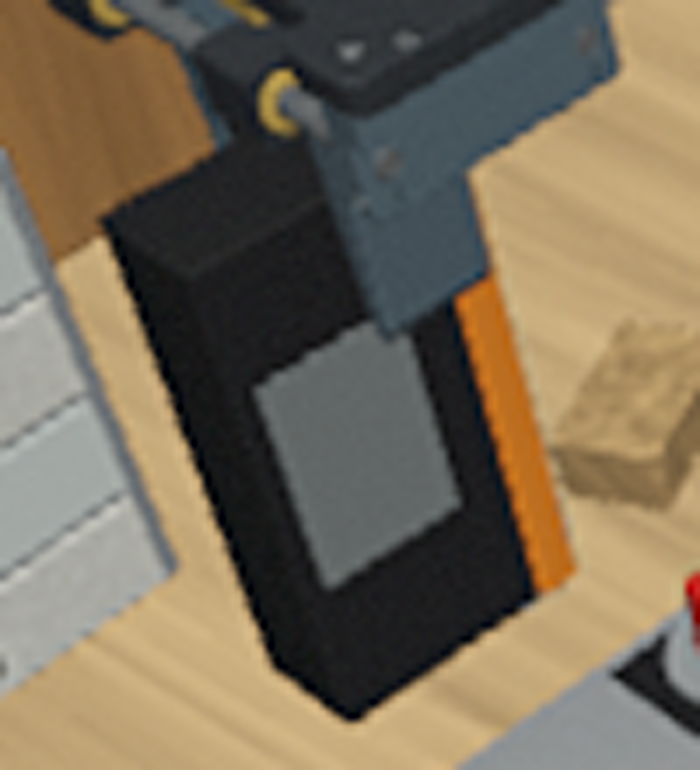

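```bash
python3 - <<'E'
from h import *
from scipy.optimize import least_squares
s=load('scene3')
def px(l,x0,y0,k): return np.array([((u+.5)/k-.5+x0,(v+.5)/k-.5+y0) for u,v in l])
p=px([(105,220),(190,278),(275,665),(350,720),(577,570),(472,172)],110,110,7)
M=np.array([(42,-19,160),(42,19,160),(42,-19,0),(42,19,0),(-42,19,0),(-42,19,160)],float)
tz=331-116
def f(q,n=6):
    X=(R.from_euler('z',q[3])*R.from_euler('yx',[q[4],q[5]])).apply(M)+q[:3]
    return (proj(s,X)-p)[:n].ravel()
for n in(5,6):
    r=least_squares(f,[639,-252,tz,PSI,0,0],args=(n,));print(r.x.round(3),r.fun.round(1))
P=cloud(s);u=np.s_[:]
# depth: back face plane, +y side face plane, within image regions
for nm,poly in(('back',[(120,240),(185,285),(335,700),(275,650)]),('side',[(205,285),(330,240),(520,590),(360,700)])):
    q=px(poly,110,110,7);m=np.zeros(s['z_map'].shape,np.uint8);cv2.fillPoly(m,[q.round().astype(int)],1)
    Q=P[m>0];c=np.median(Q,0);Q=Q[np.linalg.norm(Q-c,axis=1)<130];c=Q.mean(0);n=np.linalg.svd(Q-c)[2][2];print(nm,len(Q),c.round(1),n.round(3))
E
```

```text
[ 6.23577e+02 -2.79862e+02  1.88887e+02 -7.20000e-02 -2.10000e-02
  2.20000e-02] [-0.2  0.   0.1 -0.  -0.1 -0.3  0.4  0.1 -0.1  0.3]
[ 6.19395e+02 -2.86643e+02  1.80485e+02 -1.55000e-01 -2.00000e-02
  3.00000e-03] [ 1.3  0.6  0.1  1.6  0.  -1.4 -0.8 -0.   0.3  2.  -1.  -2.7]
back 415 [ 679.3 -253.9  305.1] [ 0.996 -0.084  0.013]
side 1468 [ 653.9 -234.9  294.3] [ 0.071  0.997 -0.003]
```

move_arm:
  plan:
    - [-0.001,-0.001,0.015,0,0.7,0,-1]
    - [-0.001,-0.0016,0.035,0,0.7,0,-1]
    - [-0.002,-0.0016,0.055,0,0.7,0,-1]
    - [-0.002,-0.0016,0.075,0,0.7,0,-1]
    - [-0.0025,-0.0016,0.095,0,0.7,0,-1]
    - [-0.003,-0.0016,0.115,0,0.7,0,-1]
    - [-0.003,-0.0016,0.13,0,0.7,0,-1]
    - [-0.003,-0.0016,0.14,0,0.7,0,-1]
    - [-0.003,-0.0016,0.14,0,0.7,0,-1]
    - [-0.003,-0.0016,0.14,0,0.7,0,-1]

```text
clock: 11.62
ee_pos: [621.3, -254.3, 190.8]
tcp_rot: [-0.017, 0.035, 0.999, 0.001]
force: [0.5, -0.2, -4.8]
width: 0.411
```

```bash
python3 - <<'E'
from h import *
from bench import arm
st=arm.state();show(st)
c=arm.read_camera('scene');pickle.dump(c,open('scene4.pkl','wb'));crop(c,120,140,270,290,4,'pics/t.png')
E
```

```text
11.62 [ 621.3 -254.3  190.8] [ 0.5 -0.2 -4.8] w 0.411 j [-0.4   0.5   1.33 -0.01  1.34 -1.9 ]
```

View pics/t.png

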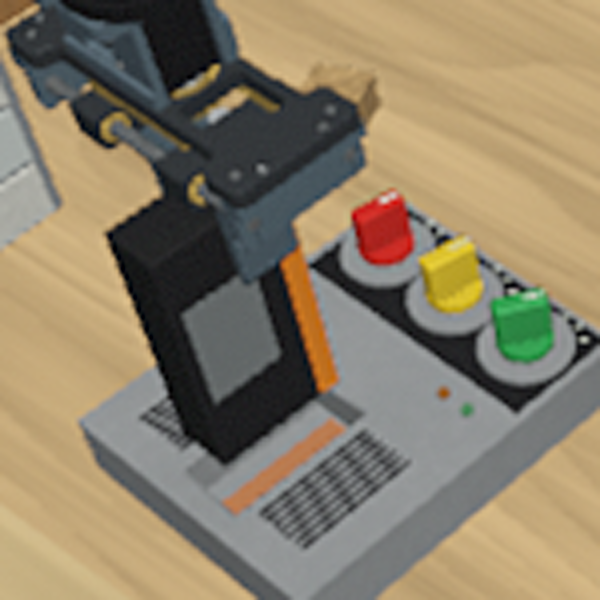

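```bash
python3 - <<'E'
from h import *
s=load('scene4')
ob=[((u+.5)/4-.5+120,(v+.5)/4-.5+140) for u,v in((226,463),(338,385),(192,440),(108,235),(150,260))]
M=[(42,19,0),(-42,19,0),(42,-19,0),(42,-19,160),(42,19,160)]
ctr=np.array([621.3,-254.3,0])+R.from_euler('z',PSI).apply([18,0,0])
print(ctr)
for z in (70,75,80): print(z,(proj(s,R.from_euler('z',PSI).apply(M)+ctr+[0,0,z])-ob).round(1).tolist())
from scipy.optimize import least_squares
f=lambda q:(proj(s,R.from_euler('z',q[3]).apply(M)+q[:3])-ob).ravel()
r=least_squares(f,[639,-254,75,PSI]);print(r.x.round(2),r.fun.round(1))
f2=lambda q:(proj(s,R.from_euler('z',q[2]).apply(M)+[q[0],q[1],74])-ob).ravel()
r=least_squares(f2,[639,-254,PSI]);print(r.x.round(2),r.fun.round(1))
P=cloud(s)
for nm,poly in(('back',[(115,250),(145,268),(215,450),(190,435)]),('side',[(160,265),(225,235),(320,390),(225,455)])):
    q=np.array([((u+.5)/4-.5+120,(v+.5)/4-.5+140) for u,v in poly]);m=np.zeros(s['z_map'].shape,np.uint8);cv2.fillPoly(m,[q.round().astype(int)],1)
    Q=P[m>0];c=np.median(Q,0);Q=Q[np.linalg.norm(Q-c,axis=1)<130];c=Q.mean(0);n=np.linalg.svd(Q-c)[2][2];print(nm,len(Q),c.round(1),n.round(3))
E
```

```text
[ 639.255918   -255.55897125    0.        ]
70 [[0.1, 3.2], [0.9, 0.6], [-2.2, 0.3], [-1.6, 1.3], [-0.2, 3.9]]
75 [[-0.4, 1.8], [0.5, -0.8], [-2.7, -1.1], [-2.3, -0.5], [-0.9, 2.2]]
80 [[-1.0, 0.4], [0.1, -2.2], [-3.3, -2.5], [-3.1, -2.3], [-1.6, 0.4]]
[ 6.3121e+02 -2.6509e+02  6.2350e+01 -8.0000e-02] [ 0.5  0.9  1.1 -1.1 -1.5 -1.9 -0.6 -0.4  0.5  2.2]
[ 6.3657e+02 -2.5531e+02 -7.0000e-02] [ 0.7  1.4  1.5 -1.2 -1.6 -1.5 -1.  -0.8  0.5  1.8]
back 287 [ 678.8 -259.4  160.2] [ 0.997 -0.072 -0.   ]
side 1152 [ 650.9 -237.2  152.7] [ 0.08   0.997 -0.01 ]
```

move_arm:
  plan:
    - [-0.0015,0.001,0.005,0,0,0,-1]
    - [-0.002,0.001,0.015,0,0,0,-1]
    - [-0.0023,0.001,0.025,0,0,0,-1]
    - [-0.0027,0.001,0.035,0,0,0,-1]
    - [-0.003,0.001,0.043,0,0,0,-1]
    - [-0.0032,0.001,0.05,0,0,0,-1]
    - [-0.0032,0.001,0.05,0,0,0,-1]
    - [-0.0032,0.001,0.05,0,0,0,-1]

```text
clock: 12.33
ee_pos: [622.8, -253.7, 140.3]
tcp_rot: [-0.017, 0.035, 0.999, 0.001]
force: [-0.2, -0.1, -4.6]
width: 0.413
```

move_arm:
  plan:
    - [0,0,0.0015,0,0,0,-1]
    - [-0.0001,0,0.003,0,0,0,-1]
    - [-0.0002,0,0.0045,0,0,0,-1]
    - [-0.0002,0,0.006,0,0,0,-1]
    - [-0.0002,0,0.006,0,0,0,-1]
    - [-0.0002,0,0.006,0,0,0,-1]

```text
clock: 12.83
ee_pos: [623.0, -253.7, 135.0]
tcp_rot: [-0.016, 0.035, 0.999, 0.001]
force: [0.5, -0.4, -4.6]
width: 0.416
```

move_arm:
  plan:
    - [0,0,0.001,0,0,0,-1]
    - [0,0,0.002,0,0,0,-1]
    - [0,0,0.002,0,0,0,-1]

```text
clock: 13.08
ee_pos: [622.8, -253.7, 132.8]
tcp_rot: [-0.016, 0.035, 0.999, 0.001]
force: [-0.4, -0.3, -5.0]
width: 0.414
```

move_arm:
  plan:
    - [0,0,0.001,0,0,0,-1]
    - [0,0,0.001,0,0,0,-1]

```text
clock: 13.25
ee_pos: [622.8, -253.7, 131.8]
tcp_rot: [-0.016, 0.035, 0.999, 0.001]
force: [-0.7, 1.3, -3.8]
width: 0.414
```

move_arm:
  plan:
    - [0,0,0.001,0,0,0,-1]
    - [0,0,0.001,0,0,0,-1]
    - [0,0,0.001,0,0,0,-1]

```text
clock: 13.5
ee_pos: [622.9, -253.7, 131.7]
tcp_rot: [-0.016, 0.035, 0.999, 0.001]
force: [-1.4, 1.3, 0.2]
width: 0.412
```

move_arm:
  plan:
    - [0,0,0.001,0,0,0,-1]
    - [0,0,0.001,0,0,0,-1]
    - [0,0,0.001,0,0,0,-1]

```text
clock: 13.75
ee_pos: [623.0, -253.7, 131.7]
tcp_rot: [-0.016, 0.035, 0.999, 0.001]
force: [-2.7, 0.7, 6.5]
width: 0.411
```

```bash
python3 - <<'E'
from h import *
from bench import arm
c=arm.read_camera('scene');crop(c,120,140,270,290,4,'pics/u.png')
E
```

```text
(no output)
```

View pics/u.png

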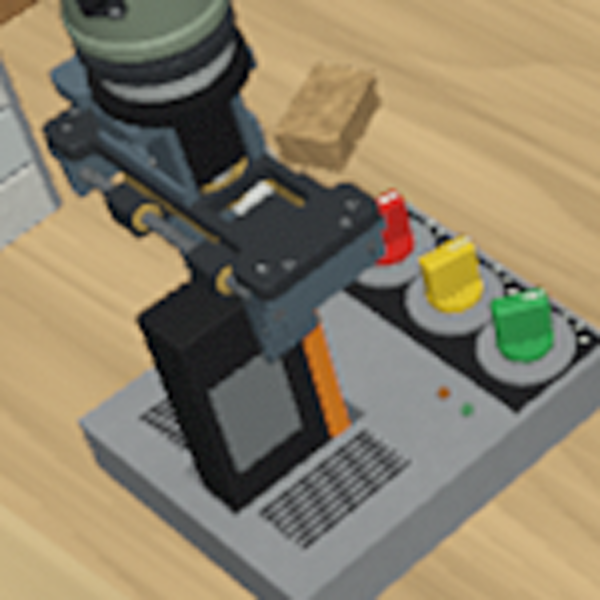

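move_arm:
  plan:
    - [0,0,-0.001,0,0,0,-1]
    - [0,0,-0.001,0,0,0,0.4]
    - [0,0,-0.001,0,0,0,0.4]
    - [0,0,-0.001,0,0,0,0.4]
    - [0,0,-0.001,0,0,0,0.4]
    - [0,0,-0.001,0,0,0,0.4]
    - [0,0,-0.001,0,0,0,0.4]
    - [0,0,-0.001,0,0,0,0.4]
    - [0,0,-0.001,0,0,0,0.4]

```text
clock: 14.55
ee_pos: [622.9, -253.7, 131.0]
tcp_rot: [-0.016, 0.035, 0.999, 0.001]
force: [-0.6, 0.3, 0.0]
width: 0.698
```

move_arm:
  plan:
    - [0,0,-0.02,0,0,0,0.4]
    - [0.0005,0,-0.045,0,0,0,0.4]
    - [0.001,0,-0.08,0,0,0,0.4]
    - [0.001,0,-0.1,0,0,0,0.4]
    - [0.001,0,-0.1,0,0,0,0.4]

```text
clock: 14.97
ee_pos: [627.5, -254.9, 237.0]
tcp_rot: [-0.011, 0.035, 0.999, -0.001]
force: [-0.1, -0.1, 0.5]
width: 0.702
```

```bash
python3 - <<'E'
from h import *
from bench import arm
st=arm.state();show(st)
c=arm.read_camera('scene');pickle.dump(c,open('scene5.pkl','wb'));crop(c,120,140,270,290,4,'pics/v.png')
crop(c,195,175,275,245,9,'pics/w.png')
E
```

```text
14.97 [ 627.5 -254.9  237. ] [-0.1 -0.1  0.5] w 0.702 j [-0.4   0.49  1.24 -0.01  1.43 -1.9 ]
```

View pics/v.png

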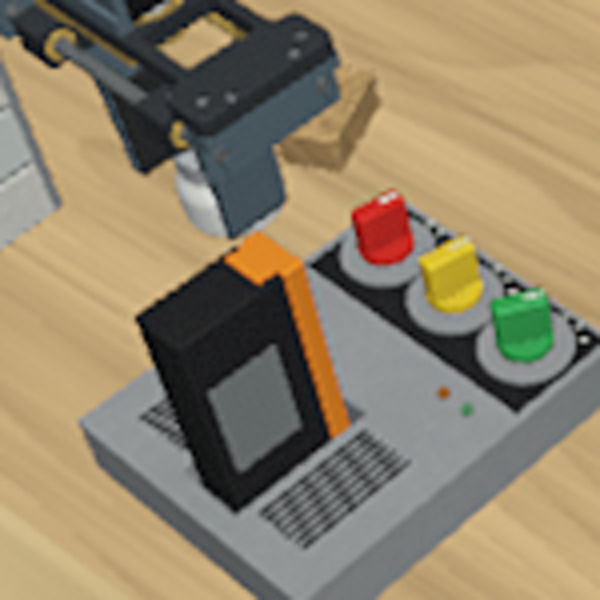

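View pics/w.png

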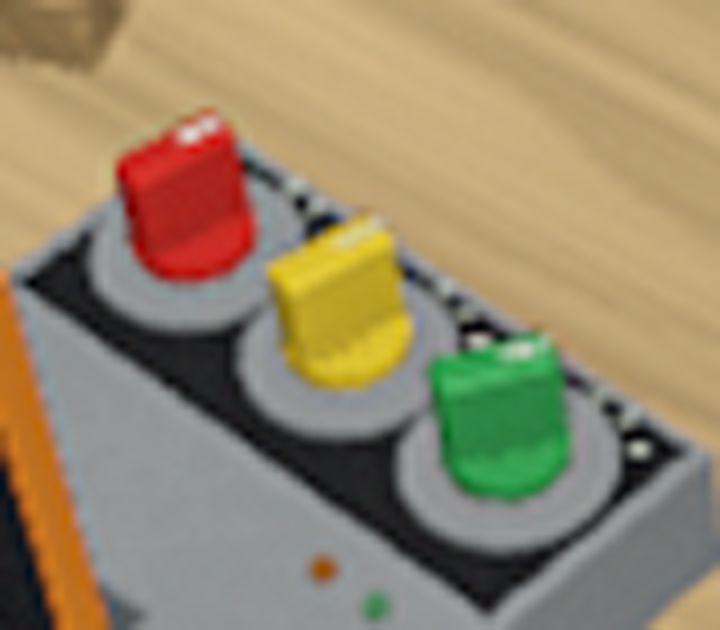

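```bash
python3 - <<'E'
from h import *
s=load('scene5')
for l in ([(118,160),(213,110),(237,127),(133,186)],[(268,265),(375,215),(392,235),(280,290)]):
    W=np.array([ray(s,(u+.5)/9-.5+195,(v+.5)/9-.5+175,89)[:2] for u,v in l]);print(W.round(1).tolist(),W.mean(0).round(1))
    for a,b in((0,1),(3,2)): d=W[b]-W[a];print(np.linalg.norm(d).round(1),np.degrees(np.arctan2(d[1],d[0])).round(1))
hsv=cv2.cvtColor(s['img'],cv2.COLOR_BGR2HSV)
m=((hsv[...,0]<8)|(hsv[...,0]>172))&(hsv[...,1]>120);m[:175]=0;m[:,:195]=0;m[215:]=0;m[:,235:]=0
P=cloud(s)[m];P=P[(P[:,2]>85.5)]
d=P[:,:2];r=cv2.minAreaRect(d.astype(np.float32));print(len(P),r,P.mean(0))
E
```

```text
[[502.4, -315.6], [472.9, -308.4], [473.9, -298.3], [507.3, -305.1]] [ 489.1 -306.9]
30.5 166.3
34.1 168.5
[[507.6, -254.8], [476.8, -244.5], [479.8, -235.7], [512.5, -245.9]] [ 494.2 -245.2]
32.4 161.5
34.3 162.7
50 ((748.4915771484375, 26.517578125), (856.6097412109375, 30.960880279541016), 52.18391799926758) [ 503.57908485 -290.44866218  105.06056018]
```

```bash
python3 - <<'E'
from h import *
from bench import arm
st=arm.state();show(st)
print(row([489.5,-306.5,170],tool(-.222,0,1),st))
E
```

```text
15.02 [ 626.4 -254.5  234.1] [ 1.7 -0.5 -0.5] w 0.695 j [-0.4   0.49  1.25 -0.01  1.43 -1.9 ]
[0.1312, -0.0614, 0.0677, -0.2, -1.52, 8.69]
```

move_arm:
  plan:
    - [0.035,-0.016,0,0,-0.5,2.5,-0.2]
    - [0.07,-0.032,0,0,-1,5,-0.2]
    - [0.105,-0.048,0.005,0,-1.5,7.5,-0.2]
    - [0.131,-0.061,0.03,-0.2,-1.5,8.7,-0.2]
    - [0.131,-0.0614,0.055,-0.2,-1.5,8.7,-0.2]
    - [0.131,-0.0614,0.0677,-0.2,-1.5,8.7,-0.2]
    - [0.131,-0.0614,0.0677,-0.2,-1.5,8.7,-0.2]
    - [0.131,-0.0614,0.0677,-0.2,-1.5,8.7,-0.2]

```text
clock: 15.68
ee_pos: [487.2, -305.4, 166.2]
tcp_rot: [-0.005, 0.111, 0.994, 0.002]
force: [0.6, -0.0, 0.6]
width: 0.399
```

```bash
python3 - <<'E'
from h import *
from bench import arm
st=arm.state();show(st)
print(row([489.5,-306.5,64],tool(-.222,0,1),st))
c=arm.read_camera('scene');crop(c,150,130,290,250,5,'pics/x.png')
c=arm.read_camera('top');crop(c,360,180,460,280,6,'pics/y.png')
E
```

```text
15.68 [ 487.2 -305.4  166.2] [ 0.6 -0.   0.6] w 0.399 j [-0.58  0.36  1.63 -0.    1.16 -1.93]
[-0.0034, -0.0008, 0.1022, 0.13, -0.54, -0.02]
```

View pics/x.png

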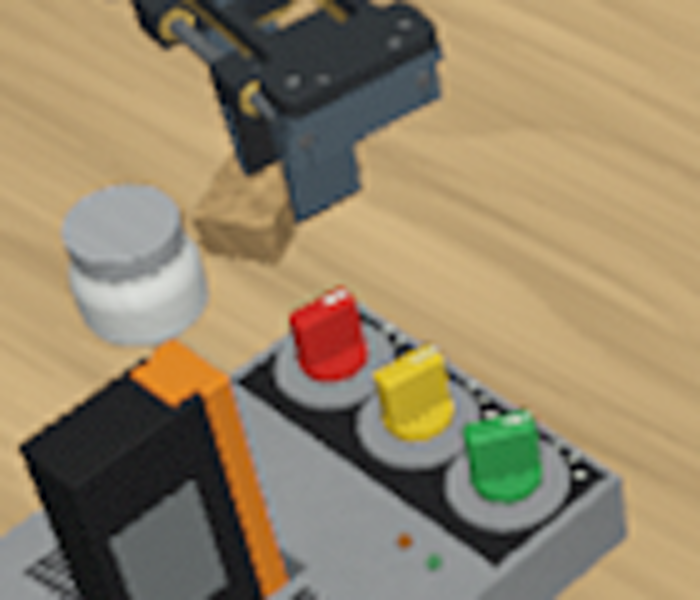

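move_arm:
  plan:
    - [-0.003,-0.001,0.025,0,-0.5,0,-0.2]
    - [-0.003,-0.001,0.05,0,-0.5,0,-0.2]
    - [-0.003,-0.001,0.065,0,-0.5,0,-0.2]
    - [-0.003,-0.001,0.068,0,-0.5,0,-0.2]
    - [-0.003,-0.001,0.068,0,-0.5,0,-0.2]
    - [-0.003,-0.001,0.068,0,-0.5,0,-0.2]

```text
clock: 16.28
ee_pos: [491.5, -307.7, 100.8]
tcp_rot: [0.002, 0.111, 0.994, -0.0]
force: [0.4, -0.6, -0.6]
width: 0.402
```

```bash
python3 - <<'E'
from h import *
from bench import arm
st=arm.state();show(st)
print(row([489.5,-306.5,64],tool(-.222,0,1),st))
c=arm.read_camera('scene');crop(c,170,150,270,230,8,'pics/z.png')
E
```

```text
16.28 [ 491.5 -307.7  100.8] [ 0.4 -0.6 -0.6] w 0.402 j [-0.58  0.42  1.72  0.    1.   -1.93]
[0.0024, 0.0008, 0.0368, 0.01, 0.26, 0.02]
```

View pics/z.png

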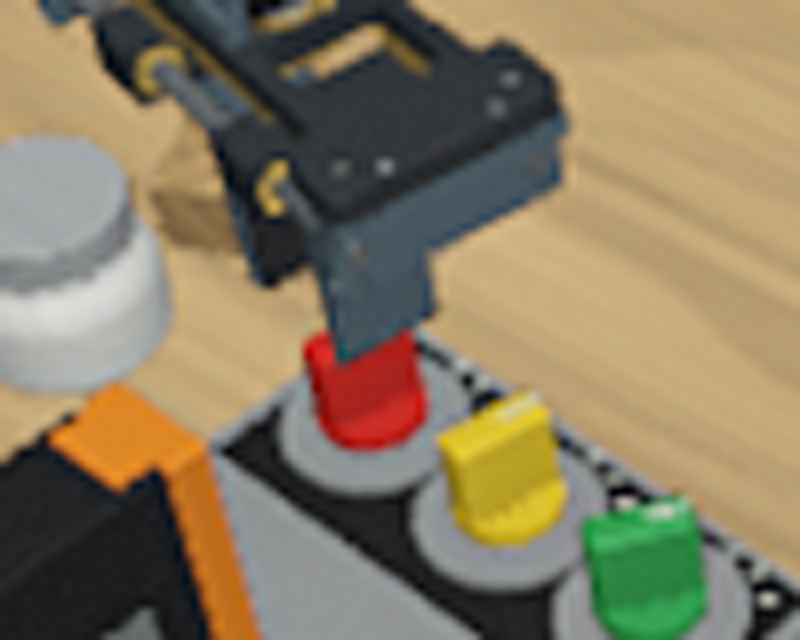

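move_arm:
  plan:
    - [0.001,0.0005,0.01,0,0.2,0,-0.2]
    - [0.001,0.0005,0.025,0,0.2,0,-0.2]
    - [0.001,0.0005,0.034,0,0.2,0,-0.2]
    - [0.001,0.0005,0.036,0,0.2,0,-0.2]
    - [0.001,0.0005,0.036,0,0.2,0,-0.2]
    - [0.001,0.0005,0.036,0,0.2,0,-0.2]

```text
clock: 16.83
ee_pos: [489.8, -306.7, 63.8]
tcp_rot: [-0.0, 0.111, 0.994, 0.001]
force: [-0.3, -0.4, 0.1]
width: 0.403
```

```bash
python3 - <<'E'
from h import *
from bench import arm
st=arm.state();show(st)
print(row([489.5,-306.5,64],tool(-.222,0,1),st))
E
```

```text
16.83 [ 489.8 -306.7   63.8] [-0.3 -0.4  0.1] w 0.403 j [-0.58  0.46  1.76  0.    0.92 -1.93]
[0.0004, 0.0002, -0.0002, 0.05, -0.04, -0.01]
```

Right on target with no contact. I'll close lightly and check.

move_arm:
  plan:
    - [0,0,0,0,0,0,-1]
    - [0,0,0,0,0,0,-1]
    - [0,0,0,0,0,0,-1]
    - [0,0,0,0,0,0,-1]
    - [0,0,0,0,0,0,-1]
    - [0,0,0,0,0,0,-1]
  squeeze: 15

```text
clock: 17.33
ee_pos: [489.8, -306.8, 64.0]
tcp_rot: [-0.0, 0.111, 0.994, 0.0]
force: [-0.2, -0.1, 2.2]
width: 0.15
```

```bash
python3 - <<'E'
from h import *
from bench import arm
st=arm.state();show(st);print(st['moment'])
E
```

```text
17.33 [ 489.8 -306.8   64. ] [-0.2 -0.1  2.2] w 0.15 j [-0.58  0.46  1.76  0.    0.92 -1.93]
[-0.10896676  0.02390787 -0.02182976]
```

move_arm:
  plan:
    - [0,0,0,0,0,4,-1]
    - [0,0,0,0,0,8,-1]
    - [0,0,0,0,0,12,-1]
    - [0,0,0,0,0,16,-1]
    - [0,0,0,0,0,20,-1]
    - [0,0,0,0,0,20,-1]

```text
clock: 17.83
ee_pos: [490.0, -306.4, 63.9]
tcp_rot: [-0.0, 0.282, 0.959, 0.001]
force: [0.7, 1.2, 2.5]
width: 0.15
```

```bash
python3 - <<'E'
from h import *
from bench import arm
st=arm.state();show(st);print(st['moment'],np.degrees(quat(st['tcp_rot']).as_euler('zyx')).round(1))
E
```

```text
17.83 [ 490.  -306.4   63.9] [0.7 1.2 2.5] w 0.15 j [-0.58  0.46  1.76  0.    0.92 -1.58]
[ 0.23767909 -0.11414471 -0.02871007] [-147.2    0.  -179.9]
```

move_arm:
  plan:
    - [0,0,0,0,0,4,-1]
    - [0,0,0,0,0,8,-1]
    - [0,0,0,0,0,12,-1]
    - [0,0,0,0,0,16,-1]
    - [0,0,0,0,0,20,-1]
    - [0,0,0,0,0,20,-1]

```text
clock: 18.33
ee_pos: [490.3, -306.0, 63.9]
tcp_rot: [-0.0, 0.444, 0.896, 0.001]
force: [2.0, 3.8, 3.3]
width: 0.15
```

```bash
python3 - <<'E'
from h import *
from bench import arm
st=arm.state();show(st);print(st['moment'],np.degrees(quat(st['tcp_rot']).as_euler('zyx')).round(1))
E
```

```text
18.33 [ 490.3 -306.    63.9] [2.  3.8 3.3] w 0.15 j [-0.58  0.46  1.76  0.    0.92 -1.23]
[ 0.4806922  -0.42239408 -0.08457828] [-127.3    0.  -179.9]
```

move_arm:
  plan:
    - [0.0002,0.0004,0,0,0,4,-1]
    - [0.0004,0.0008,0,0,0,8,-1]
    - [0.0004,0.0008,0,0,0,12,-1]
    - [0.0004,0.0008,0,0,0,15,-1]
    - [0.0004,0.0008,0,0,0,15,-1]

```text
clock: 18.75
ee_pos: [490.7, -305.8, 63.9]
tcp_rot: [-0.0, 0.556, 0.831, 0.001]
force: [2.8, 1.4, 2.3]
width: 0.153
```

```bash
python3 - <<'E'
from h import *
from bench import arm
st=arm.state();show(st);print(st['moment'],np.degrees(quat(st['tcp_rot']).as_euler('zyx')).round(1))
E
```

```text
18.75 [ 490.7 -305.8   63.9] [2.8 1.4 2.3] w 0.153 j [-0.58  0.46  1.76  0.    0.92 -0.97]
[ 0.2717042  -0.38080446 -0.04849404] [-112.4    0.  -179.9]
```

move_arm:
  plan:
    - [0,0,0,0,0,3,-1]
    - [0,0,0,0,0,6,-1]
    - [0,0,0,0,0,8,-1]
    - [0,0,0,0,0,8,-1]

```text
clock: 19.08
ee_pos: [490.8, -305.7, 63.9]
tcp_rot: [0.0, 0.613, 0.79, 0.001]
force: [2.2, 2.5, 4.0]
width: 0.153
```

```bash
python3 - <<'E'
from h import *
from bench import arm
st=arm.state();show(st);print(st['moment'],np.degrees(quat(st['tcp_rot']).as_euler('zyx')).round(1))
E
```

```text
19.08 [ 490.8 -305.7   63.9] [2.2 2.5 4. ] w 0.153 j [-0.58  0.46  1.76  0.    0.92 -0.83]
[ 0.33777622 -0.54724936 -0.03534234] [-1.044e+02  1.000e-01 -1.799e+02]
```

move_arm:
  plan:
    - [0,0,0,0,0,3,-1]
    - [0,0,0,0,0,6,-1]
    - [0,0,0,0,0,6,-1]

```text
clock: 19.33
ee_pos: [490.9, -305.5, 63.9]
tcp_rot: [-0.0, 0.653, 0.757, 0.001]
force: [3.4, 3.8, 3.7]
width: 0.163
```

```bash
python3 - <<'E'
from h import *
from bench import arm
st=arm.state();show(st);print(st['moment'],np.degrees(quat(st['tcp_rot']).as_euler('zyx')).round(1))
c=arm.read_camera('scene');crop(c,170,150,270,230,8,'pics/aa.png')
E
```

```text
19.33 [ 490.9 -305.5   63.9] [3.4 3.8 3.7] w 0.163 j [-0.58  0.46  1.76  0.    0.92 -0.73]
[ 0.59136098 -0.65660201  0.50931736] [ -98.5    0.  -179.9]
```

View pics/aa.png

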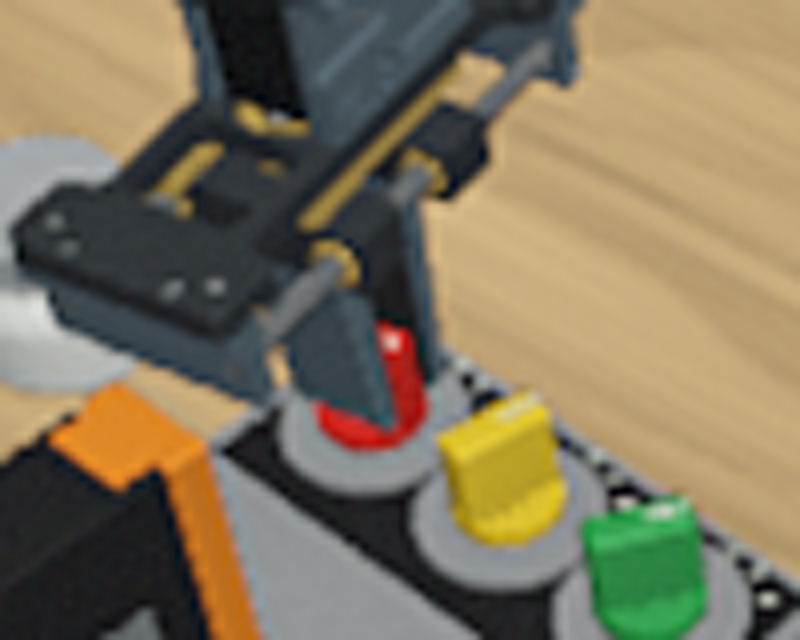

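Torque about z jumped to 0.5 N·m and the bar is wedging the pads open, so this is the stop. One small firm push to confirm it, then release.

move_arm:
  plan:
    - [0,0,0,0,0,1,-1]
    - [0,0,0,0,0,2,-1]
    - [0,0,0,0,0,2,-1]
  squeeze: 25

```text
clock: 19.63
ee_pos: [490.8, -305.4, 63.9]
tcp_rot: [-0.0, 0.665, 0.747, 0.001]
force: [4.3, 3.8, 2.9]
width: 0.168
```

```bash
python3 - <<'E'
from h import *
from bench import arm
st=arm.state();show(st);print(st['moment'],np.degrees(quat(st['tcp_rot']).as_euler('zyx')).round(1))
E
```

```text
19.63 [ 490.8 -305.4   63.9] [4.3 3.8 2.9] w 0.168 j [-0.58  0.46  1.76  0.    0.92 -0.69]
[ 0.62087703 -0.68155275  0.98804263] [ -96.6    0.  -179.9]
```

move_arm:
  plan:
    - [0,0,0,0,0,0,-0.2]
    - [0,0,0,0,0,0,-0.2]
    - [0,0,0,0,0,0,-0.2]
    - [0,0,0,0,0,0,-0.2]
    - [0,0,0,0,0,0,-0.2]
    - [0,0,-0.02,0,0,0,-0.2]
    - [0,0,-0.05,0,0,0,-0.2]
    - [0,0,-0.09,0,0,0,-0.2]
    - [0,0,-0.13,0,0,0,-0.2]
    - [0,0,-0.17,0,0,0,-0.2]
    - [0.0,0,-0.2,0,0,0,-0.2]

```text
clock: 20.55
ee_pos: [490.3, -306.5, 267.2]
tcp_rot: [0.001, 0.667, 0.745, 0.0]
force: [0.9, -0.9, 0.1]
width: 0.397
```

```bash
python3 - <<'E'
from h import *
from bench import arm
show(arm.state())
c=arm.read_camera('scene');pickle.dump(c,open('scene6.pkl','wb'));cv2.imwrite('pics/bb.png',c['img']);crop(c,195,175,275,245,9,'pics/cc.png')
l=[(118,160),(213,110)]
E
```

```text
20.55 [ 490.3 -306.5  267.2] [ 0.9 -0.9  0.1] w 0.397 j [-0.58  0.3   1.46  0.    1.38 -0.69]
```

View pics/bb.png

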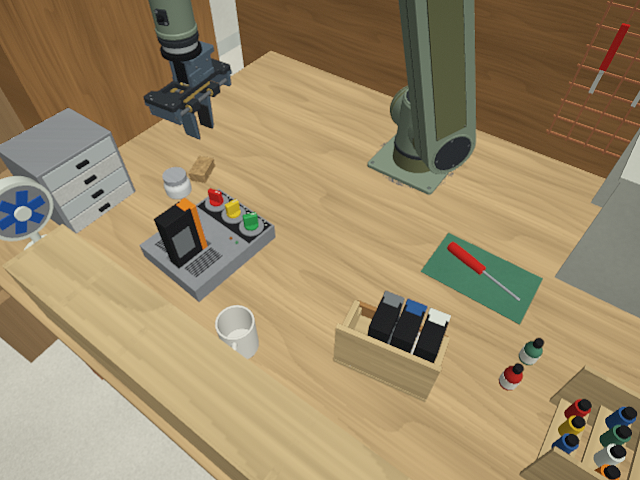

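View pics/cc.png

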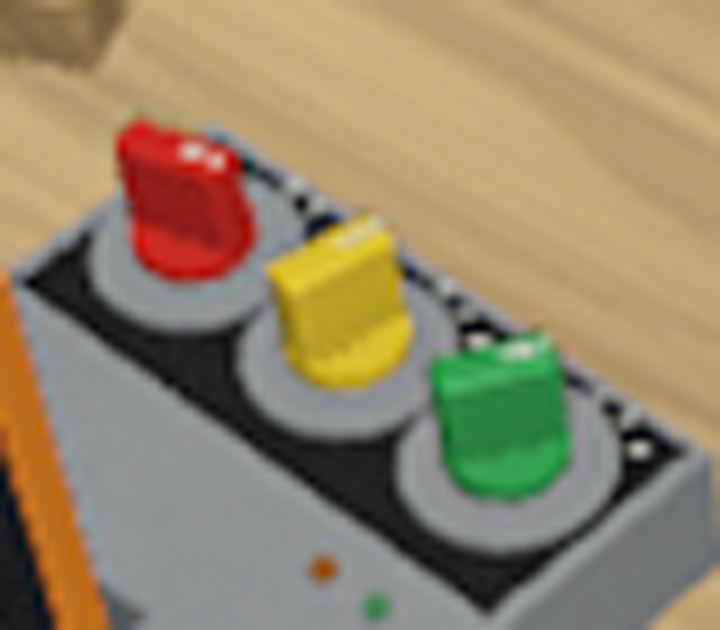

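```bash
python3 - <<'E'
from h import *
s=load('scene6')
W=np.array([ray(s,(u+.5)/9-.5+195,(v+.5)/9-.5+175,89)[:2] for u,v in [(120,140),(142,118),(237,147),(240,172),(122,158)]]);print(W.round(1).tolist())
for a,b in((0,3),(1,2),(4,3)): d=W[b]-W[a];print(np.linalg.norm(d).round(1),np.degrees(np.arctan2(d[1],d[0])).round(1))
for a in (96,100,105,110,115,120,125):
    u=np.array([np.cos(np.radians(a)),np.sin(np.radians(a))]);v=np.array([-u[1],u[0]])
    C=[[*(np.array([490,-306])+17*i*u+7*j*v),89] for i,j in((1,1),(1,-1),(-1,-1),(-1,1))]
    print(a,((proj(s,C)-[195,175]+.5)*9-.5).round().tolist())
E
```

```text
[[496.5, -320.7], [486.7, -322.0], [479.6, -292.9], [486.2, -285.4], [501.2, -315.2]]
36.7 106.2
30.0 103.7
33.4 116.7
96 [[241.0, 155.0], [209.0, 186.0], [110.0, 142.0], [142.0, 112.0]]
100 [[242.0, 152.0], [213.0, 184.0], [109.0, 146.0], [138.0, 114.0]]
105 [[243.0, 148.0], [218.0, 181.0], [108.0, 150.0], [134.0, 117.0]]
110 [[243.0, 144.0], [222.0, 178.0], [108.0, 154.0], [129.0, 120.0]]
115 [[243.0, 139.0], [227.0, 175.0], [108.0, 158.0], [125.0, 123.0]]
120 [[242.0, 136.0], [230.0, 171.0], [108.0, 162.0], [121.0, 126.0]]
125 [[241.0, 132.0], [234.0, 167.0], [109.0, 166.0], [118.0, 130.0]]
```

```bash
python3 - <<'E'
from h import *
from bench import arm
s=load('scene6');crop(s,202,180,228,212,18,'pics/dd.png')
c=arm.read_camera('top');pickle.dump(c,open('top6.pkl','wb'));cv2.imwrite('pics/ee.png',c['img'])
E
```

```text
(no output)
```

View pics/dd.png

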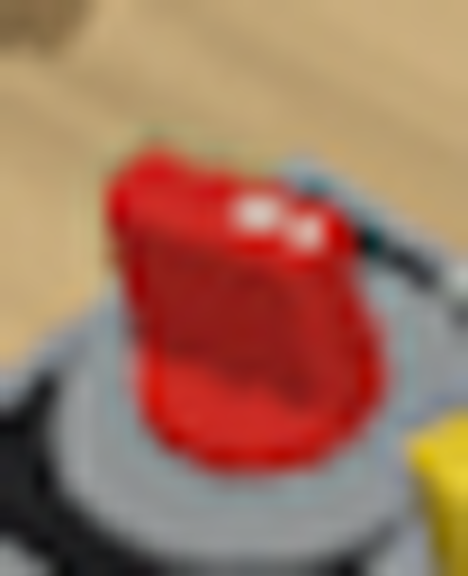

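View pics/ee.png

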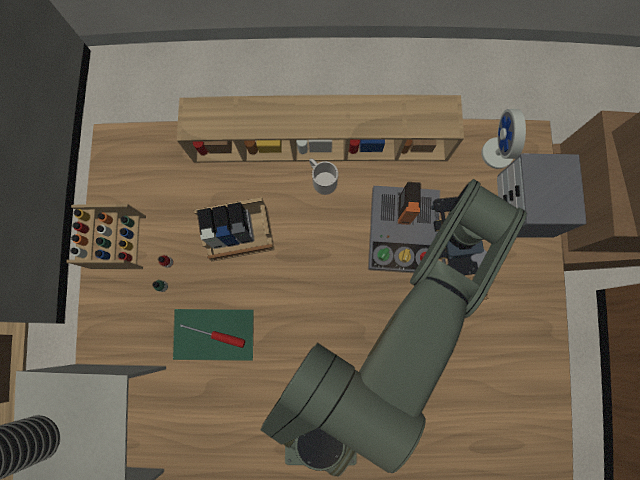

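```bash
python3 - <<'E'
from h import *
from bench import arm
st=arm.state();show(st)
print(row([420,0,300],quat(st['tcp_rot']),st))
E
```

```text
20.65 [ 492.2 -307.7  269.8] [ 0.6 -0.1  0.1] w 0.401 j [-0.58  0.29  1.46  0.    1.38 -0.69]
[0.3136, -0.0379, -0.0325, 0.0, 0.0, 0.0]
```

move_arm:
  plan:
    - [0.04,-0.005,-0.03,0,0,0,-0.2]
    - [0.08,-0.01,-0.03,0,0,0,-0.2]
    - [0.12,-0.015,-0.03,0,0,0,-0.2]
    - [0.16,-0.02,-0.03,0,0,0,-0.2]
    - [0.2,-0.024,-0.03,0,0,0,-0.2]
    - [0.24,-0.03,-0.03,0,0,0,-0.2]
    - [0.28,-0.035,-0.03,0,0,0,-0.2]
    - [0.313,-0.038,-0.032,0,0,0,-0.2]
    - [0.313,-0.038,-0.032,0,0,0,-0.2]
    - [0.313,-0.038,-0.032,0,0,0,-0.2]
    - [0.313,-0.038,-0.032,0,0,0,-0.2]

```text
clock: 21.57
ee_pos: [418.1, 0.5, 295.5]
tcp_rot: [-0.001, 0.667, 0.745, -0.0]
force: [-0.4, -0.4, -0.1]
width: 0.4
```

```bash
python3 - <<'E'
from h import *
from bench import arm
show(arm.state())
c=arm.read_camera('top');pickle.dump(c,open('top7.pkl','wb'));crop(c,370,235,450,280,9,'pics/ff.png')
s=arm.read_camera('scene');pickle.dump(s,open('scene7.pkl','wb'))
# render-free angle fit: red pixels mask with model silhouette of bar top
def colr(c):
    h=cv2.cvtColor(c['img'],cv2.COLOR_BGR2HSV);return h
for n,c0,c1 in(('s',load('scene'),s),('t',load('top'),c)):
  for c in(c0,c1):
    P=cloud(c);h=colr(c)
    m=((h[...,0]<8)|(h[...,0]>170))&(h[...,1]>90)|((h[...,2]>170)&(h[...,1]<80))
    m&=(P[...,2]>85)&(P[...,2]<94)&(np.hypot(P[...,0]-490,P[...,1]+306)<24)
    Q=P[m];w,V=np.linalg.eigh(np.cov(Q[:,:2].T));d=V[:,1];print(n,len(Q),Q.mean(0).round(1),np.degrees(np.arctan2(d[1],d[0])).round(1),np.sqrt(w).round(1))
E
```

```text
21.57 [418.1   0.5 295.5] [-0.4 -0.4 -0.1] w 0.4 j [-0.03  0.02  1.73  0.    1.39 -0.14]
s 53 [ 491.4 -304.6   89.2] 168.5 [3.4 9.3]
s 57 [ 491.  -304.2   89.1] 106.8 [ 3.6 10.1]
t 46 [ 490.1 -309.2   89.5] 167.0 [4.2 9.8]
t 48 [ 489.6 -308.1   89.2] 104.3 [4.3 9.9]
```

View pics/ff.png

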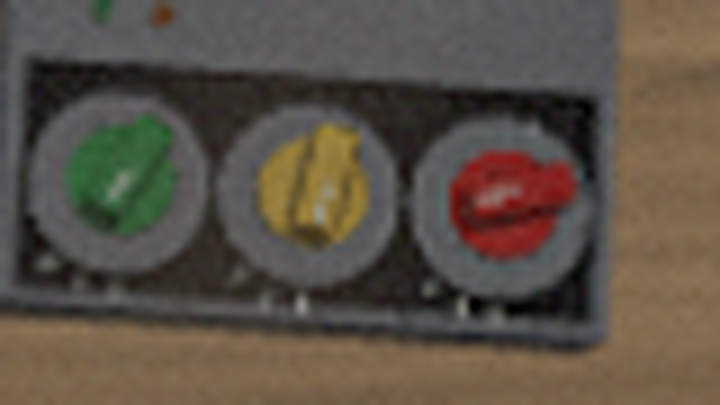

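Both cameras agree the bar turned about 62° (to roughly 105°), but the torque onset extrapolates to about 101°. I'll re-grip and press lightly once more to rule out a few degrees short of the stop.

```bash
python3 - <<'E'
from h import *
from bench import arm
st=arm.state();show(st)
Rt=tool(np.radians(105-180),0,1)
print(row([490.8,-305.6,250],Rt,st));print(row([490.8,-305.6,64],Rt,st))
E
```

```text
21.67 [ 4.183e+02 -2.000e-01  2.955e+02] [-0.3  0.5 -0.4] w 0.399 j [-0.03  0.02  1.73  0.    1.39 -0.14]
[-0.3115, 0.0392, 0.0451, -0.1, -0.07, -8.82]
[-0.3117, 0.0396, 0.2311, -0.1, -0.07, -8.82]
```

move_arm:
  plan:
    - [-0.04,0.005,0,0,0,-2,-0.2]
    - [-0.08,0.01,0,0,0,-4,-0.2]
    - [-0.12,0.015,0,0,0,-6,-0.2]
    - [-0.16,0.02,0,0,0,-8.8,-0.2]
    - [-0.2,0.025,0,0,0,-8.8,-0.2]
    - [-0.24,0.03,0.01,0,0,-8.8,-0.2]
    - [-0.28,0.035,0.02,0,0,-8.8,-0.2]
    - [-0.3115,0.0395,0.045,0,0,-8.8,-0.2]
    - [-0.3115,0.0395,0.08,0,0,-8.8,-0.2]
    - [-0.3115,0.0395,0.115,0,0,-8.8,-0.2]
    - [-0.3115,0.0395,0.15,0,0,-8.8,-0.2]
    - [-0.3115,0.0395,0.18,0,0,-8.8,-0.2]
    - [-0.3115,0.0395,0.19,0,0,-8.8,-0.2]
    - [-0.3115,0.0395,0.19,0,0,-8.8,-0.2]
    - [-0.3115,0.0395,0.19,0,0,-8.8,-0.2]

```text
clock: 22.92
ee_pos: [491.5, -305.3, 106.0]
tcp_rot: [-0.001, 0.609, 0.793, 0.0]
force: [1.5, -0.1, -0.0]
width: 0.401
```

```bash
python3 - <<'E'
from h import *
from bench import arm
st=arm.state();show(st)
Rt=tool(np.radians(105-180),0,1)
print(row([490.8,-305.6,64],Rt,st))
E
```

```text
22.92 [ 491.5 -305.3  106. ] [ 1.5 -0.1 -0. ] w 0.401 j [-0.58  0.41  1.71  0.    1.02 -0.84]
[-0.0001, -0.0008, 0.042, -0.01, -0.06, -0.0]
```

move_arm:
  plan:
    - [0,-0.0005,0.015,0,0,0,-0.2]
    - [0,-0.0005,0.032,0,0,0,-0.2]
    - [0,-0.0005,0.042,0,0,0,-0.2]
    - [0,-0.0005,0.042,0,0,0,-0.2]
    - [0,-0.0005,0.042,0,0,0,-0.2]
    - [0,-0.0005,0.042,0,0,0,-1]
    - [0,-0.0005,0.042,0,0,0,-1]
    - [0,-0.0005,0.042,0,0,0,-1]
    - [0,-0.0005,0.042,0,0,0,-1]
    - [0,-0.0005,0.042,0,0,0,-1]
    - [0,-0.0005,0.042,0,0,0,-1]
  squeeze: 15

```text
clock: 23.83
ee_pos: [490.6, -304.8, 64.3]
tcp_rot: [-0.0, 0.608, 0.794, -0.0]
force: [-3.2, -1.7, 5.9]
width: 0.156
```

```bash
python3 - <<'E'
from h import *
from bench import arm
st=arm.state();show(st);print(st['moment'],np.degrees(quat(st['tcp_rot']).as_euler('zyx')).round(1))
E
```

```text
23.83 [ 490.6 -304.8   64.3] [-3.2 -1.7  5.9] w 0.156 j [-0.58  0.46  1.76 -0.    0.92 -0.84]
[-0.44210079  0.57725472  0.00854852] [-105.1   -0.  -180. ]
```

move_arm:
  plan:
    - [0,0,0,0,0,1,-1]
    - [0,0,0,0,0,2,-1]
    - [0,0,0,0,0,2,-1]

```text
clock: 24.08
ee_pos: [490.8, -304.7, 64.3]
tcp_rot: [-0.0, 0.622, 0.783, -0.0]
force: [-2.7, -1.1, 5.6]
width: 0.155
```

```bash
python3 - <<'E'
from h import *
from bench import arm
st=arm.state();show(st);print(st['moment'],np.degrees(quat(st['tcp_rot']).as_euler('zyx')).round(1))
E
```

```text
24.08 [ 490.8 -304.7   64.3] [-2.7 -1.1  5.6] w 0.155 j [-0.58  0.46  1.76 -0.    0.92 -0.8 ]
[-0.3516027   0.57352981 -0.08324367] [-103.   -0. -180.]
```

move_arm:
  plan:
    - [0,0,0,0,0,1,-1]
    - [0,0,0,0,0,2,-1]
    - [0,0,0,0,0,2,-1]

```text
clock: 24.33
ee_pos: [490.8, -304.7, 64.3]
tcp_rot: [-0.0, 0.635, 0.772, -0.0]
force: [-2.1, -1.0, 5.2]
width: 0.149
```

```bash
python3 - <<'E'
from h import *
from bench import arm
st=arm.state();show(st);print(st['moment'],np.degrees(quat(st['tcp_rot']).as_euler('zyx')).round(1))
E
```

```text
24.33 [ 490.8 -304.7   64.3] [-2.1 -1.   5.2] w 0.149 j [-0.58  0.46  1.76 -0.    0.92 -0.77]
[-0.25087094  0.5286901   0.44472226] [-101.1   -0.  -180. ]
```

Torque rises again at 101°, and the pads sit flat on the bar there (width 0.149), so that is the stop. Releasing from this aligned pose.

move_arm:
  plan:
    - [0,0,0,0,0,0,-0.2]
    - [0,0,0,0,0,0,-0.2]
    - [0,0,0,0,0,0,-0.2]
    - [0,0,0,0,0,0,-0.2]
    - [0,0,0,0,0,0,-0.2]
    - [0,0,-0.02,0,0,0,-0.2]
    - [0,0,-0.05,0,0,0,-0.2]
    - [0,0,-0.09,0,0,0,-0.2]
    - [0,0,-0.13,0,0,0,-0.2]
    - [0,0,-0.17,0,0,0,-0.2]
    - [0,0,-0.2,0,0,0,-0.2]

```text
clock: 25.25
ee_pos: [491.5, -304.7, 267.2]
tcp_rot: [0.001, 0.636, 0.772, 0.001]
force: [0.2, -0.3, 0.3]
width: 0.399
```

move_arm:
  plan:
    - [0.04,-0.005,-0.01,0,0,0,-0.2]
    - [0.08,-0.01,-0.03,0,0,0,-0.2]
    - [0.12,-0.015,-0.03,0,0,0,-0.2]
    - [0.16,-0.02,-0.03,0,0,0,-0.2]
    - [0.2,-0.024,-0.03,0,0,0,-0.2]
    - [0.24,-0.03,-0.03,0,0,0,-0.2]
    - [0.28,-0.035,-0.03,0,0,0,-0.2]
    - [0.313,-0.038,-0.032,0,0,0,-0.2]
    - [0.313,-0.038,-0.032,0,0,0,-0.2]
    - [0.313,-0.038,-0.032,0,0,0,-0.2]
    - [0.313,-0.038,-0.032,0,0,0,-0.2]

```text
clock: 26.17
ee_pos: [393.8, -4.9, 296.1]
tcp_rot: [-0.0, 0.635, 0.772, 0.0]
force: [-0.4, 0.2, -0.3]
width: 0.393
```

```bash
python3 - <<'E'
from h import *
from bench import arm
show(arm.state())
c=arm.read_camera('top');s=arm.read_camera('scene')
cv2.imwrite('pics/gg.png',s['img']);cv2.imwrite('pics/hh.png',c['img'])
for n,c0,c7,c1 in(('s',load('scene'),load('scene7'),s),('t',load('top'),load('top7'),c)):
  for c in(c0,c7,c1):
    P=cloud(c);h=cv2.cvtColor(c['img'],cv2.COLOR_BGR2HSV)
    for nm,cm,(cx,cy) in(('red',(h[...,0]<8)|(h[...,0]>170),(490,-306)),('yel',(h[...,0]>18)&(h[...,0]<38),(494.5,-244.5)),('grn',(h[...,0]>45)&(h[...,0]<90),(499,-182.5))):
        m=(cm&(h[...,1]>90))|((h[...,2]>170)&(h[...,1]<80))
        m&=(P[...,2]>85)&(P[...,2]<94)&(np.hypot(P[...,0]-cx,P[...,1]-cy)<24)
        Q=P[m]
        if len(Q)<8: continue
        w,V=np.linalg.eigh(np.cov(Q[:,:2].T));d=V[:,1];print(n,nm,len(Q),np.degrees(np.arctan2(d[1],d[0])).round(1)%180)
E
```

```text
26.17 [393.8  -4.9 296.1] [-0.4  0.2 -0.3] w 0.393 j [-0.04 -0.02  1.77  0.    1.39 -0.24]
s red 53 168.5
s yel 71 162.8
s grn 71 145.3
s red 57 106.8
s yel 66 162.0
s grn 68 145.4
s red 59 104.2
s yel 71 164.4
s grn 71 148.4
t red 46 167.0
t yel 51 160.8
t grn 37 147.8
t red 48 104.3
t yel 42 162.4
t grn 38 144.5
t red 50 104.0
t yel 44 161.8
t grn 43 145.6
```

View pics/gg.png

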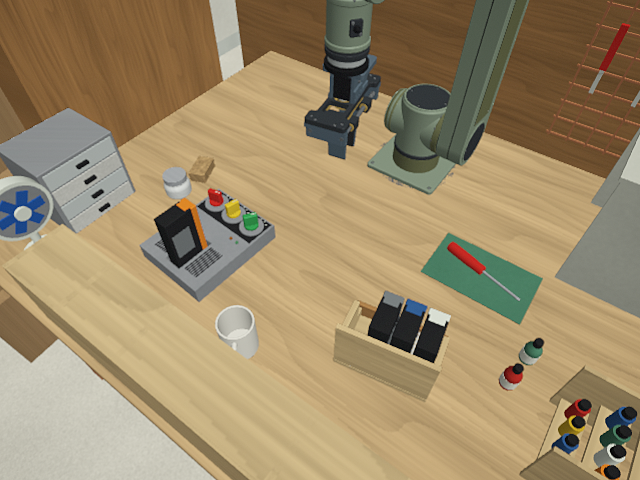

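View pics/hh.png

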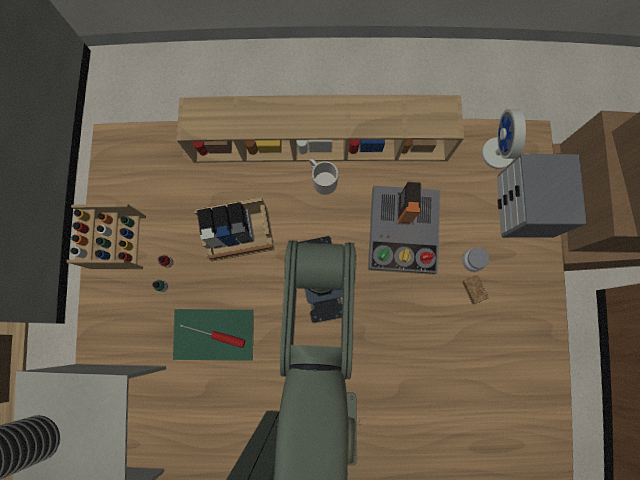

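```bash
python3 - <<'E'
from h import *
from bench import arm
s=arm.read_camera('scene');P=cloud(s)
m=(P[...,2]>165)&(P[...,2]<185)&(np.abs(P[...,0]-639)<38)&(np.abs(P[...,1]+254)<16);print('top z',np.median(P[m][:,2]),np.percentile(P[m][:,2],[5,95]))
print(arm.finish_job())
E
```

```text
top z 176.36901495679018 [173.7679667  178.44770952]
the job is handed in; nothing more can be done
None
```

I did all the steps in the order asked, and the job was handed in at about 26 s of the 72 s allowed.

- **Tip:** I drew the orange pack over by its top edge with a closed finger, pressing at most about 11 N. That is slightly above the suggested 10 N. It came to rest on the rail leaning about 0.52 rad and stayed there with the gripper clear.
- **Move to the charger:** I gripped it by the spine, lifted it out and lowered it into the bay. Contact came at the expected height. After release it stood upright, with its top at about 176 mm against an expected 175 mm.
- **Red knob:** I turned it clockwise until the torque rose sharply (0.5 to 1 N·m) and the bar slipped in the pads. The cameras then put the bar at about 105°, while the torque suggested the stop was nearer 101°. I gripped it again and turned it lightly until it met the stop at about 101°, then released it.
- **Last checks:** The yellow and green knobs stayed at their settings within a few degrees of camera noise. In the last pictures the other three packs were standing in the rack, nothing else looked moved, and the arm was clear.

**Remaining disagreement:** after the second release the cameras still read the red bar at about 104°, against about 101° by touch. That is within the few degrees of camera scatter I saw, but I did not resolve it further.

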